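Uncap the cutter, refit the shredding disc and put the blade cassettes away

ROBOT

A 6-joint arm with a two-finger parallel gripper is mounted at the origin on the work surface. World frame = base frame: x ahead of the robot, y to its left, z up, the work surface at z = 0. Lengths are in m, angles in rad, forces in N, time in s.
With the tool pointing down it reaches from about 0.3 to 0.75 m from the base axis. Payload 8.5 kg.
Tool frame: the origin (TCP) lies midway between the tips of the shut fingers; the grasp point (between the pads) lies 19 mm behind it; z points along the fingers, y is the direction in which the jaws open and shut (so a half turn about z gives the same grasp; the last joint's range is limited). The gripper opens to 85 mm and grips with 20 to 120 N. Pads are 22 mm wide; open, the fingers measure 114 mm over their backs; the gripper's body (76 mm by 85 mm) begins 54 mm behind the grasp point. The pads swing forward as they close: fully open they stand 13 mm farther back than shut.
Start: joints at [1.116, 0.381, 1.297, -0, 1.464, -0.215], TCP at [0.131, 0.534, 0.231] pointing down, gripper open.
Joint ranges: [-3.11, 3.11], [-0.89, 2.33], [0.22, 2.48], [-1.42, 4.56], [0.17, 2.85], [-2.88, 2.88]. Speed limits (rad/s): [2.39, 2.39, 3.14, 3.14, 3.14, 3.14].

INTERFACE

Orientations are given as [roll, pitch, yaw] about the fixed x, y, z axes, in that order (R = Rz(yaw) Ry(pitch) Rx(roll)).
In Python, from station import arm gives the robot as it stands.
- The arm moves only by the tool jog_arm, never from a script. Its argument "plan" is a list of rows, each a list of 2 entries, a list of its own where there are three numbers: the shift along the tool's x, y, z in cm, then the turn, a rotation vector about the tool's x, y, z in degrees. A call has 1 to 20 rows; each row is the pose to reach, as a shift and turn from the pose measured when the call began, along the tool's axes at that moment; what a row does not reach only later rows make up. A row lasts 1/10 s, in which the tool goes at most 50 mm and 8.59 degrees, less where a joint would pass 70% of its speed; a pose out of reach is approached as far as the arm can. A call with a gripper value outside its range is refused whole. "hand" is the opening, from 0 (shut) to 1 (fully open), set as the call begins (left out, the last holds). The fingers move at their own pace and stop on an object; "force" is the grip in N (left out, the last holds). Time passes only in rows, so rows that repeat a pose let the fingers close. It gives the time, the measured TCP pose, the force and the opening at its end, in the units of the state.
- arm.state(): the state, without advancing time (a new reading comes with each control period).
- arm.capture(name): name is "scene" or "top" or "wrist"; returns a dict with "image" (384x512x3 uint8, red, green, blue), "K" (3x3 intrinsics, pixels), "D" ([k1, k2, p1, p2, k3] as OpenCV has them; the pictures are not rectified), "world_to_cam" (4x4, takes a point from world to camera coordinates). Camera axes: x right, y down, z forward; pixel columns grow to the right and rows downward; lengths in m; the calibration is good to about 2 mm. A picture is of the moment at which its call begins. There is no depth.
- arm.hand_in(): hands the job in, once; it reports no verdict.
The state is a dict: "clock": time; "q": joint angles; "joint_velocities": joint speeds; "tau": joint torques, N m; "tcp_pos": TCP position; "tcp_rot": TCP orientation; "force": force on the tool from outside, world axes, zero at the start; "torque": the same for the moment, N m; "finger_gap": opening from 0.0 (shut) to 1.0 (fully open).
Only numpy, scipy, OpenCV 4.12 (cv2) and the standard library are available. Lean on these libraries where they do the work, as an engineer would, in place of code of your own. Each camera call takes 0.05 s, during which the arm holds its last target.

TASK

Get the vegetable cutter ready for the next shift: lift the red cap off the cutter's drive shaft and stand it upright on a free spot of the counter, clear of the other things, and set the shredding disc on the shaft and turn it while pushing until it drops fully home and sits level. Lay every blade cassette that is on the counter flat in the open drawer, none on top of another, and then slide the drawer fully shut. Leave the other kitchen things alone.

Things in the scene. Friction and masses are not known exactly. Their poses are not given: they have to be found in the camera images.
- disc_knob (a point): Shredding disc, about 0.25 kg: centre of its round orange knob (36 mm diameter, 46 mm tall), on the disc's axis; z up along the axis. Under the knob is a steel plate 140 mm across, 5 mm thick, its top 23 mm below this point. A white line on the knob's top runs along x, as does the slot underneath.
- disc_hub (a point): Centre of the flat bottom of the disc's black square hub (40 by 40 mm), 49 mm below the knob's centre; the disc stands on it, its plate 21 mm up. A slot goes up into the hub from here: 20 mm long along x, 12 mm wide along y, 21 mm deep. Axes as the knob's.
- machine_seat (a point): Vegetable cutter, a fixed white motor base 240 mm (x) by 200 mm (y), its deck 110 mm above the counter. This point is on the axis of its upright drive shaft, at the top of the round dark shoulder (32 mm diameter, 12 mm above the deck) on which the hub's bottom must sit. z is up, x and y are the base's sides (two buttons on the -x side).
- shaft_top (a point): Top of the fixed brass tongue that rises 19 mm from the shoulder: 18 mm long, 10 mm wide (15 by 7 in the top 3 mm). Its long side lies within 40 degrees either way of this point's x axis (the base's x), differs each start, not reported, seen from above once the red cap is off. It does not turn. The slot fits either way round; until aligned the hub rides 16 to 19 mm high. A push of 5 to 10 N is enough.
- cap_mid (a point): Centre of the red shaft cap, a square plastic block 36 by 36 mm (x, y) and 44 mm tall (z up), 0.05 kg. At the start it stands loosely over the tongue, its bottom on the shoulder; a hollow 23 by 23 mm, 22 mm deep, in its underside clears the tongue, so lifting it straight up more than 20 mm frees it.
- unit_drawer0 (a joint): Opening of the drawer of the low fixed grey drawer unit (340 mm wide, 300 deep, 100 high, a steel pan on top), in m: 0 = shut, grows as it slides out towards the robot; 0.15 to 0.20 at the start, stop at 0.21. About 1 N of friction; it stays where left. At opening q the front q minus 6 mm of the drawer's inside is clear of the unit's top.
- unit_drawer0_handle (a point): Middle of the drawer's steel bar handle (bar 120 mm along y, 62 mm above the counter); moves with the drawer; -x is the way it opens, z up. From here along +x: front panel's outer face at 35 mm, inside of the drawer from 56 to 311 mm; inside it is 304 mm wide, centred on y. Its floor is 40 mm below this point; the side walls rise 56 mm and the front panel 66 mm above the floor.
- cassette0_mid (a point): Centre of the green blade cassette, a plastic block 80 mm (x) by 34 mm (y) by 40 mm (z, up), 0.09 kg, with a thin steel blade strip along its top. May be absent.
- cassette1_mid (a point): Centre of the yellow blade cassette, a plastic block 80 mm (x) by 34 mm (y) by 40 mm (z, up), 0.09 kg, with a thin steel blade strip along its top. May be absent.
- cassette2_mid (a point): Centre of the white blade cassette, a plastic block 80 mm (x) by 34 mm (y) by 40 mm (z, up), 0.09 kg, with a thin steel blade strip along its top. May be absent.
- cassette3_mid (a point): Centre of the blue blade cassette, a plastic block 80 mm (x) by 34 mm (y) by 40 mm (z, up), 0.09 kg, with a thin steel blade strip along its top. May be absent.
- spice: Bystander: clear spice jar with black lid, 44 mm across, 85 mm tall; origin at the centre of its underside. Leave it alone.
- mustard: Bystander: yellow jar, 60 mm across, 100 mm tall; origin at the centre of its underside. Leave it alone.
- bowl: Bystander: steel bowl, 80 mm across the rim, 50 mm tall; origin at the centre of its underside. Leave it alone.
- cabbage: Bystander: purple half cabbage lying on its cut face, about 112 mm across, 62 mm tall; origin at the centre of its underside. Leave it alone.
- mug: Bystander: white cup, 60 mm across, 75 mm tall; origin at the centre of its underside. Leave it alone.
Things that resemble listed ones, but are neither listed nor needed, are in the scene too. Leave any pink look-alike of the part that bears cassette2_mid alone.

How it is judged:
By the outcome, as a careful person would: the job done as asked, in the order asked, and still so for the second after the job is handed in, with the robot touching nothing.
Of cassette0, cassette1, cassette2, cassette3 only 2 to 4 are there at a start; the rules pass over those that are not, and their reading is None.
At some moment in a run one of cassette0, cassette1, cassette2, cassette3 may be knocked a few centimetres aside while the robot is not near it.
Once in a run the grip may slacken for a moment while it holds something.
It also fails if it takes over 210 s, if anything falls off the work surface, if the arm or the gripper's body presses on something with over 40 N, if the wrist force passes 120 N, or if a joint passes its speed limit or range.

## Working session

There is one attempt and no reset: what is moved stays moved. The work goes in short steps, Python scripts to look and compute and a tool call to move; the robot and the scene stay as the last step left them, time stands still between calls to the robot, and variables do not carry over. Pictures are saved under pics/ and viewed, and the job is handed in when it is done.

Besides the shell and the picture viewer there is one more tool, called after "Emit:" by a JSON object that holds its "name" and its "arguments", one argument or row to a line. jog_arm: Moves the arm, as the interface text tells. Its arguments: {"type":"object","properties":{"plan":{"type":"array"},"hand":{"type":"number"},"force":{"type":"number"}},"required":["plan"]}

```bash
ls; mkdir -p pics; cat > h.py <<'E'
import numpy as np, cv2
from station import arm
from scipy.spatial.transform import Rotation as R
import pickle
def cap(cam,name):
    c=arm.capture(cam); cv2.imwrite(f'pics/{name}.png',c['image'][:,:,::-1]); pickle.dump(c,open(f'pics/{name}.pkl','wb')); return c
def load(name): return pickle.load(open(f'pics/{name}.pkl','rb'))
def ray(c,uv):
    K=np.array(c['K']);D=np.array(c['D']);T=np.array(c['world_to_cam'])
    p=cv2.undistortPoints(np.array([[uv]],float),K,D)[0,0]
    Rm=T[:3,:3];o=-Rm.T@T[:3,3];d=Rm.T@np.array([p[0],p[1],1]);return o,d/np.linalg.norm(d)
def atz(c,uv,z):
    o,d=ray(c,uv);return o+d*(z-o[2])/d[2]
def tri(obs):
    A=np.zeros((3,3));b=np.zeros(3);rs=[]
    for c,uv in obs:
        o,d=ray(c,uv);P=np.eye(3)-np.outer(d,d);A+=P;b+=P@o;rs.append((o,P))
    x=np.linalg.solve(A,b);return x,[np.linalg.norm(P@(x-o)) for o,P in rs]
def proj(c,X):
    T=np.array(c['world_to_cam']);r=cv2.Rodrigues(T[:3,:3])[0]
    return cv2.projectPoints(np.atleast_2d(np.array(X,float)),r,T[:3,3],np.array(c['K']),np.array(c['D']))[0][:,0]
E
python3 - <<'E'
from h import *
print(arm.state())
for n in ['scene','top','wrist']:
    c=cap(n,n+'0');print(n,c['K'],c['D'],np.round(c['world_to_cam'],3))
E
```

```text
pics
{'clock': 0.0, 'q': array([ 1.11568756e+00,  3.81172329e-01,  1.29830648e+00,  8.77487957e-06,
        1.46358668e+00, -2.15296945e-01]), 'joint_velocities': array([ 5.96812390e-05, -8.69076038e-04,  3.89412576e-04,  6.84026452e-04,
        1.62159564e-04,  3.48122240e-04]), 'tau': array([ 1.57341719e-04, -4.48460162e+01, -2.31279445e+01, -1.78914752e-04,
        4.70063154e-03, -1.71787184e-05]), 'tcp_pos': array([0.13049493, 0.53397604, 0.23070907]), 'tcp_rot': array([-3.14015569e+00, -3.23174535e-04,  2.90177965e+00]), 'force': array([ 0.13300288,  0.05639302, -0.29493944]), 'torque': array([-0.04251874,  0.05329068,  0.02309813]), 'finger_gap': 1.000097327094597}
scene [[376.33309629   0.         254.68052304]
 [  0.         376.33309629 187.21264689]
 [  0.           0.           1.        ]] [-0.06117678  0.          0.          0.          0.        ] [[ 0.725  0.689 -0.015 -0.337]
 [ 0.575 -0.616 -0.538 -0.282]
 [-0.38   0.382 -0.843  1.487]
 [ 0.     0.     0.     1.   ]]
top [[427.66146583   0.         255.74244656]
 [  0.         427.66146583 193.03857038]
 [  0.           0.           1.        ]] [-0.11699745  0.          0.          0.          0.        ] [[ 0.007 -1.     0.02  -0.069]
 [-0.988 -0.01  -0.155  0.539]
 [ 0.155 -0.019 -0.988  1.31 ]
 [ 0.     0.     0.     1.   ]]
wrist [[306.3521789    0.         259.44281033]
 [  0.         306.3521789  187.90593694]
 [  0.           0.           1.        ]] [0.00385198 0.         0.         0.         0.        ] [[ 0.238  0.971 -0.001 -0.549]
 [ 0.924 -0.226  0.309 -0.04 ]
 [ 0.3   -0.074 -0.951  0.382]
 [ 0.     0.     0.     1.   ]]
```

View pics/scene0.png

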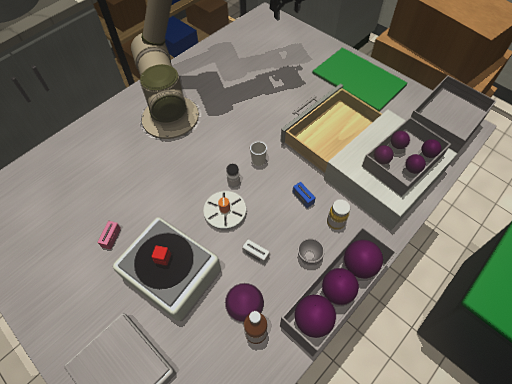

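View pics/top0.png

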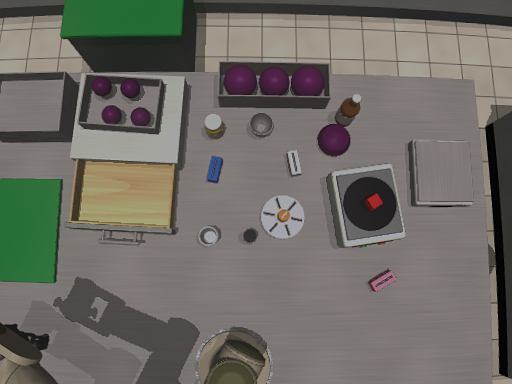

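View pics/wrist0.png

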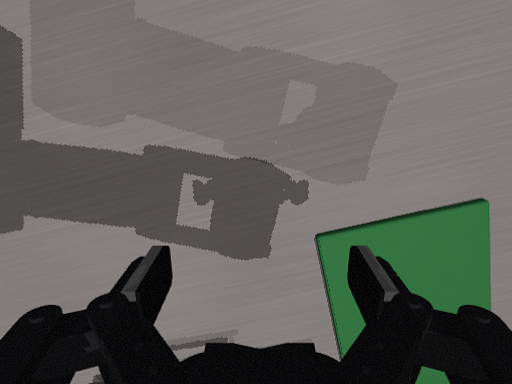

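Both overview pictures show the machine with its red cap (top 374,202), the disc (283,216), the blue cassette (214,169), the white cassette (294,163), the pink decoy (382,281) and the drawer (123,195), which is open. I'll enlarge them to look for any other cassettes.

```bash
python3 - <<'E'
import cv2
t=cv2.imread('pics/top0.png')
a=cv2.resize(t[60:260,60:330],None,fx=2.9,fy=2.9,interpolation=cv2.INTER_CUBIC);cv2.imwrite('pics/t_a.png',a)
s=cv2.imread('pics/scene0.png')
a=cv2.resize(s[80:300,180:440],None,fx=2.7,fy=2.7,interpolation=cv2.INTER_CUBIC);cv2.imwrite('pics/s_a.png',a)
a=cv2.resize(t[130:310,240:420],None,fx=3.3,fy=3.3,interpolation=cv2.INTER_CUBIC);cv2.imwrite('pics/t_b.png',a)
E
```

```text
(no output)
```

View pics/t_a.png

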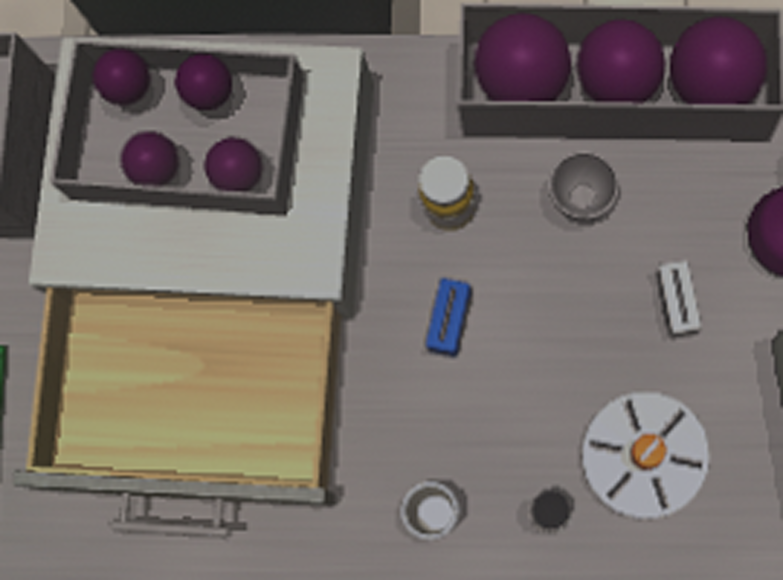

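View pics/s_a.png

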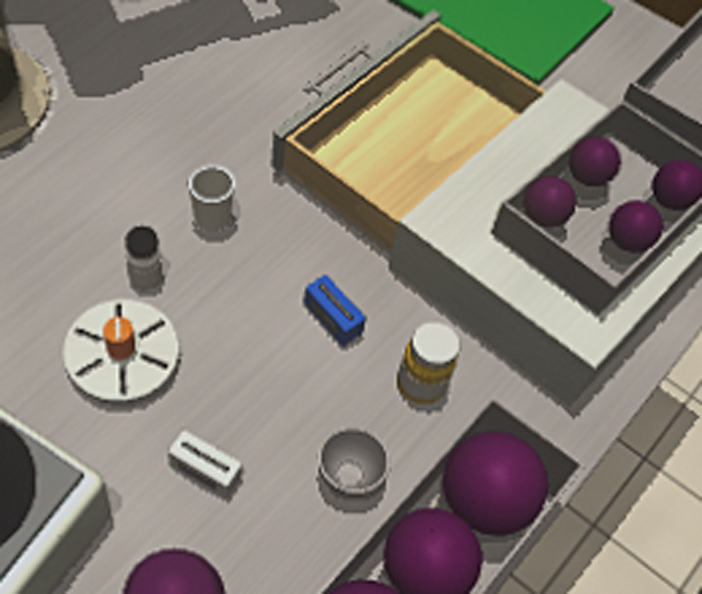

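View pics/t_b.png

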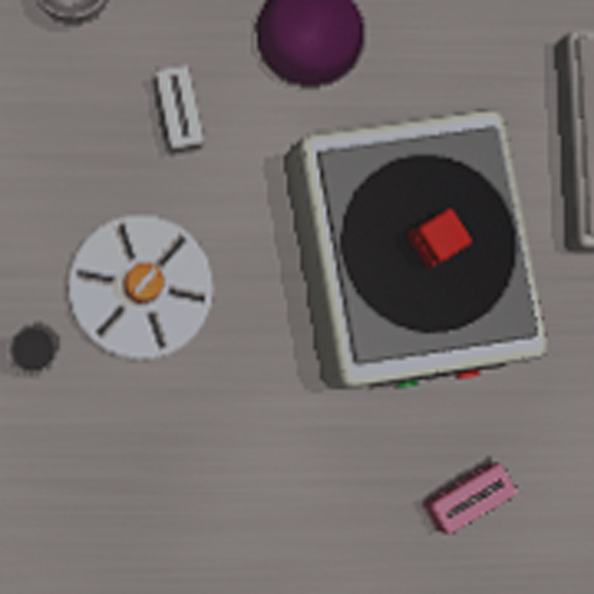

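```bash
python3 - <<'E'
from h import *
t=load('top0');s=load('scene0')
tb=lambda u,v:((u+.5)/3.3-.5+240,(v+.5)/3.3-.5+130)
ta=lambda u,v:((u+.5)/2.9-.5+60,(v+.5)/2.9-.5+60)
sa=lambda u,v:((u+.5)/2.7-.5+180,(v+.5)/2.7-.5+80)
for n,a,b in [('knobtop',tb(145,280),sa(119,325)),('white',tb(180,107),sa(207,458)),('blue',ta(451,313),sa(336,304)),('mug rim',ta(432,508),sa(212,182)),
  ('spice',ta(551,509),sa(142,238)),('panelR top',ta(328,494),sa(278,140)),('panelL top',ta(16,477),sa(436,16)),('cap',tb(447,234),(160,252))]:
    print(n,*[np.round(x,4) for x in tri([(t,a),(s,b)])])
# directions
def yaw(p,q,z):
    d=atz(t,q,z)-atz(t,p,z);return np.degrees(np.arctan2(d[1],d[0])),np.linalg.norm(d)
print('white',yaw(tb(188,148),tb(171,68),.04)); print('blue',yaw(ta(442,354),ta(459,280),.04))
print('knobline',yaw(tb(137,289),tb(153,270),.095))
print('machine corners',[np.round(atz(t,tb(*p),.11),3) for p in [(302,140),(500,114),(546,354),(345,385)]])
print('cab/unit corners top',[np.round(atz(t,ta(*p),.10),3) for p in [(30,284),(341,299),(62,38),(365,48)]])
print('mustard',atz(t,ta(445,182),.1),'bowl',atz(t,ta(583,188),.05),'cabbage',atz(t,tb(312,33),.03),'pink',atz(t,tb(475,497),.04))
E
```

```text
knobtop [ 0.4705 -0.149   0.0721] [0.0019 0.0019]
white [ 0.647  -0.1873  0.0277] [0.0027 0.0027]
blue [0.6247 0.0676 0.0327] [0.0024 0.0024]
mug rim [0.4058 0.0794 0.0748] [0.0016 0.0016]
spice [ 0.4055 -0.0456  0.0794] [0.0014 0.0014]
panelR top [0.42   0.1902 0.0734] [0.0025 0.0025]
panelL top [0.432  0.5278 0.0719] [0.0005 0.0005]
cap [ 0.504  -0.41    0.1588] [0.0022 0.0022]
white (np.float64(11.296145218190405), np.float64(0.08132433085704441))
blue (np.float64(-11.412923705692352), np.float64(0.0852270450057834))
knobline (np.float64(-39.93477174975623), np.float64(0.022960631387494025))
machine corners [array([ 0.596, -0.293,  0.11 ]), array([ 0.624, -0.482,  0.11 ]), array([ 0.399, -0.516,  0.11 ]), array([ 0.371, -0.328,  0.11 ])]
cab/unit corners top [array([0.637, 0.516, 0.1  ]), array([0.622, 0.177, 0.1  ]), array([0.92 , 0.505, 0.1  ]), array([0.906, 0.163, 0.1  ])]
mustard [0.7523583  0.07042306 0.1       ] bowl [ 0.763625   -0.07941928  0.05      ] cabbage [ 0.72221325 -0.32213297  0.03      ] pink [ 0.26723804 -0.46805734  0.04      ]
```

```bash
cat >> h.py <<'E'
def tcp():
    s=arm.state();return np.array(s['tcp_pos']),R.from_euler('xyz',s['tcp_rot']),s
def go(p,yaw_deg,quiet=False):
    """shift cm / rotvec deg from current pose to tool-down pose at p with yaw"""
    p0,R0,s=tcp()
    best=None
    for y in (yaw_deg,yaw_deg+180,yaw_deg-180):
        y=(y+180)%360-180
        q1=np.arctan2(p[1],p[0]); q6=(q1+np.pi/2-np.radians(y)+np.pi)%(2*np.pi)-np.pi
        Rt=R.from_euler('xyz',[np.pi,0,np.radians(y)])
        rv=np.degrees((R0.inv()*Rt).as_rotvec())
        sh=R0.inv().apply(np.array(p)-p0)*100
        n=max(np.linalg.norm(sh)/5,np.linalg.norm(rv)/8.59)
        print('yaw %.1f q6 %.2f'%(y,q6),'shift',np.round(sh,2),'rot',np.round(rv,1),'rows>=%.1f'%n)
def st():
    s=arm.state();print('t %.2f'%s['clock'],'tcp',np.round(s['tcp_pos'],4),'rpy',np.round(np.degrees(s['tcp_rot']),1),'q',np.round(s['q'],2),'F',np.round(s['force'],1),'M',np.round(s['torque'],2),'gap %.3f'%s['finger_gap'])
E
python3 - <<'E'
from h import *
c=load('wrist0');T=np.array(c['world_to_cam']);p,Rt,s=tcp()
o=-T[:3,:3].T@T[:3,3]
print('cam in tool',Rt.inv().apply(o-p), 'axes(cols) ', np.round(Rt.inv().as_matrix()@T[:3,:3].T,3))
go([0.36,0.2,0.35],100)
E
```

```text
cam in tool [ 7.97952792e-02 -1.41850444e-04 -1.44011762e-01] axes(cols)  [[-0.001 -0.951 -0.31 ]
 [ 1.    -0.001  0.   ]
 [-0.    -0.31   0.951]]
yaw 100.0 q6 0.33 shift [-30.22 -27.01 -11.89] rot [-0.1  0.  66.3] rows>=8.4
yaw -80.0 q6 -2.81 shift [-30.22 -27.01 -11.89] rot [-0.000e+00 -1.000e-01 -1.137e+02] rows>=13.2
yaw -80.0 q6 -2.81 shift [-30.22 -27.01 -11.89] rot [-0.000e+00 -1.000e-01 -1.137e+02] rows>=13.2
```

```bash
python3 - <<'E'
from h import *
go([0.36,0.2,0.36],80);go([0.40,-0.1,0.36],65);go([0.50,-0.38,0.36],50)
E
```

```text
yaw 80.0 q6 0.68 shift [-30.22 -27.01 -12.89] rot [-0.1  0.  86.3] rows>=10.0
yaw -100.0 q6 -2.46 shift [-30.22 -27.01 -12.89] rot [ -0.   -0.1 -93.7] rows>=10.9
yaw -100.0 q6 -2.46 shift [-30.22 -27.01 -12.89] rot [ -0.   -0.1 -93.7] rows>=10.9
yaw 65.0 q6 0.19 shift [-41.23 -55.21 -12.86] rot [-1.000e-01  0.000e+00  1.013e+02] rows>=14.0
yaw -115.0 q6 -2.95 shift [-41.23 -55.21 -12.86] rot [ -0.   -0.1 -78.7] rows>=14.0
yaw -115.0 q6 -2.95 shift [-41.23 -55.21 -12.86] rot [ -0.   -0.1 -78.7] rows>=14.0
yaw 50.0 q6 0.05 shift [-57.59 -80.03 -12.84] rot [-1.000e-01  1.000e-01  1.163e+02] rows>=19.9
yaw -130.0 q6 -3.09 shift [-57.59 -80.03 -12.84] rot [ -0.   -0.  -63.7] rows>=19.9
yaw -130.0 q6 -3.09 shift [-57.59 -80.03 -12.84] rot [ -0.   -0.  -63.7] rows>=19.9
```

Emit:
{"name": "jog_arm", "arguments": {
  "plan": [
    [[-30,-27,-13],[0,0,80]],
    [[-30,-27,-13],[0,0,80]],
    [[-30,-27,-13],[0,0,80]],
    [[-30,-27,-13],[0,0,80]],
    [[-30,-27,-13],[0,0,80]],
    [[-30,-27,-13],[0,0,80]],
    [[-30,-27,-13],[0,0,80]],
    [[-30,-27,-13],[0,0,80]],
    [[-41,-55,-13],[0,0,100]],
    [[-41,-55,-13],[0,0,100]],
    [[-41,-55,-13],[0,0,100]],
    [[-41,-55,-13],[0,0,100]],
    [[-41,-55,-13],[0,0,100]],
    [[-57.5,-80,-13],[0,0,116]],
    [[-57.5,-80,-13],[0,0,116]],
    [[-57.5,-80,-13],[0,0,116]],
    [[-57.5,-80,-13],[0,0,116]],
    [[-57.5,-80,-13],[0,0,116]],
    [[-57.5,-80,-13],[0,0,116]],
    [[-57.5,-80,-13],[0,0,116]]
  ]
}}

```text
clock: 2.15
tcp_pos: [0.4932, -0.3623, 0.3611]
tcp_rot: [-3.141, 0.001, 0.877]
force: [-0.2, -0.2, 0.7]
finger_gap: 0.998
```

```bash
python3 - <<'E'
from h import *
st(); cap('wrist','w1');cap('top','t1');st()
E
```

```text
t 2.15 tcp [ 0.4932 -0.3623  0.3611] rpy [-1.80e+02  1.00e-01  5.02e+01] q [-0.83  0.45  0.82 -0.    1.87 -0.13] F [-0.2 -0.2  0.7] M [ 0.01 -0.06  0.  ] gap 0.998
t 2.25 tcp [ 0.4934 -0.3655  0.3574] rpy [-1.797e+02  1.000e-01  5.000e+01] q [-0.83  0.46  0.82 -0.    1.87 -0.13] F [-0.6  0.4 -0.5] M [ 0.04 -0.01  0.01] gap 1.003
```

View pics/w1.png

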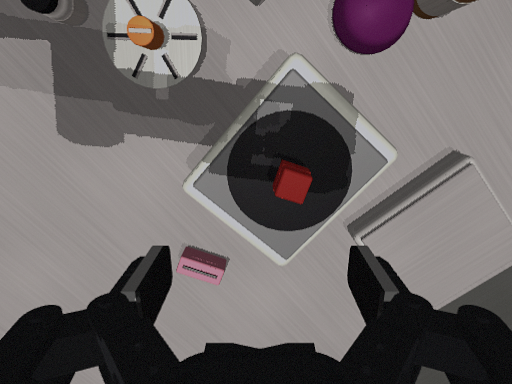

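View pics/t1.png

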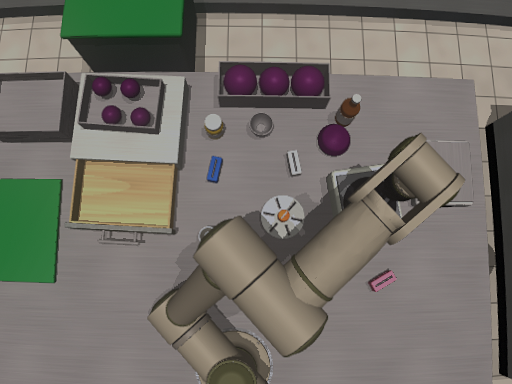

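```bash
sed -i 's/q1=np.arctan2(p\[1\],p\[0\]);/q1=np.arctan2(p[1],p[0])-np.arcsin(0.116\/np.hypot(p[0],p[1]));/' h.py; python3 - <<'E'
import cv2
t=cv2.imread('pics/w1.png')
a=cv2.resize(t[150:220,250:330],None,fx=7,fy=7,interpolation=cv2.INTER_CUBIC);cv2.imwrite('pics/w1_a.png',a)
E
```

```text
(no output)
```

View pics/w1_a.png

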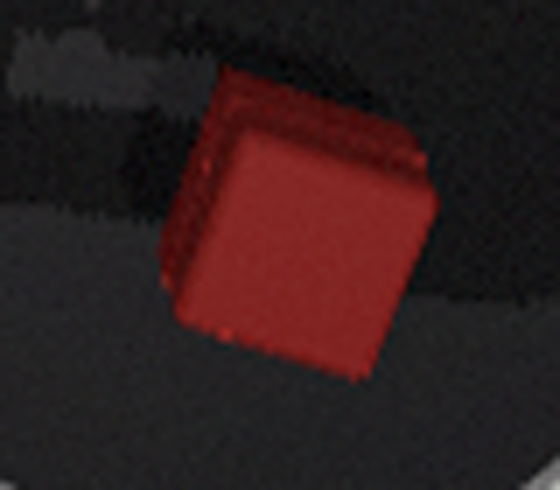

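```bash
python3 - <<'E'
from h import *
w=load('w1');t=load('top0');s=load('scene0')
f=lambda p:((p[0]+.5)/7-.5+250,(p[1]+.5)/7-.5+150)
C=[f(p) for p in [(250,125),(437,195),(362,378),(178,318)]]
X=np.array([atz(w,c,.166) for c in C]);print(np.round(X,4),X.mean(0))
for i in range(4):
    d=X[(i+1)%4]-X[i];print(np.degrees(np.arctan2(d[1],d[0]))%90,np.linalg.norm(d))
tb=lambda u,v:((u+.5)/3.3-.5+240,(v+.5)/3.3-.5+130)
m=np.mean(C,0)
print(tri([(w,m),(t,tb(447,234))]),tri([(w,m),(t,tb(447,234)),(s,(160,251))]), atz(t,tb(447,234),.166))
E
```

```text
[[ 0.5112 -0.386   0.166 ]
 [ 0.5274 -0.415   0.166 ]
 [ 0.4984 -0.4327  0.166 ]
 [ 0.4813 -0.4044  0.166 ]] [ 0.50457055 -0.40954118  0.166     ]
29.313888470002134 0.03324861853831476
31.374815870649627 0.03401300069751894
31.23273271359851 0.033084246360020164
31.608010977214377 0.03512694267497487
(array([ 0.50341665, -0.41318686,  0.15443027]), [np.float64(0.00014846789670599613), np.float64(0.0001484678967061827)]) (array([ 0.50394333, -0.40916282,  0.16347255]), [np.float64(0.0010819188178608058), np.float64(0.00228267000776083), np.float64(0.0026487344114783946)]) [ 0.50178963 -0.40981159  0.166     ]
```

```bash
python3 - <<'E'
from h import *
st();go([0.504,-0.4095,0.20],31);go([0.504,-0.4095,0.131],31)
E
```

```text
t 2.25 tcp [ 0.4934 -0.3655  0.3574] rpy [-1.797e+02  1.000e-01  5.000e+01] q [-0.83  0.46  0.82 -0.    1.87 -0.13] F [-0.6  0.4 -0.5] M [ 0.04 -0.01  0.01] gap 1.003
yaw 31.0 q6 0.17 shift [-2.68  3.72 15.73] rot [-0.3  0.1 19. ] rows>=3.3
yaw -149.0 q6 -2.97 shift [-2.68  3.72 15.73] rot [-1.00e-01 -4.00e-01 -1.61e+02] rows>=18.7
yaw -149.0 q6 -2.97 shift [-2.68  3.72 15.73] rot [-1.00e-01 -4.00e-01 -1.61e+02] rows>=18.7
yaw 31.0 q6 0.17 shift [-2.67  3.75 22.63] rot [-0.3  0.1 19. ] rows>=4.6
yaw -149.0 q6 -2.97 shift [-2.67  3.75 22.63] rot [-1.00e-01 -4.00e-01 -1.61e+02] rows>=18.7
yaw -149.0 q6 -2.97 shift [-2.67  3.75 22.63] rot [-1.00e-01 -4.00e-01 -1.61e+02] rows>=18.7
```

Emit:
{"name": "jog_arm", "arguments": {
  "plan": [
    [[-2.7,3.7,10],[0,0,19]],
    [[-2.7,3.7,10],[0,0,19]],
    [[-2.7,3.7,14],[0,0,19]],
    [[-2.7,3.7,14],[0,0,19]],
    [[-2.7,3.7,14],[0,0,19]],
    [[-2.7,3.7,14],[0,0,19]],
    [[-2.7,3.7,14],[0,0,19]]
  ]
}}

```text
clock: 2.95
tcp_pos: [0.5045, -0.4097, 0.2205]
tcp_rot: [3.14, 0.002, 0.543]
force: [0.1, 0.6, -0.3]
finger_gap: 1.003
```

```bash
python3 - <<'E'
from h import *
cap('wrist','w2');st();go([0.504,-0.4095,0.131],31)
E
```

```text
t 3.00 tcp [ 0.5044 -0.4097  0.22  ] rpy [1.80e+02 1.00e-01 3.11e+01] q [-0.86  0.57  1.01 -0.    1.56  0.17] F [ 0.4  0.6 -1. ] M [-0.01 -0.02  0.01] gap 1.002
yaw 31.0 q6 0.17 shift [-0.01 -0.04  8.9 ] rot [0.  0.1 0.1] rows>=1.8
yaw -149.0 q6 -2.97 shift [-0.01 -0.04  8.9 ] rot [  -0.2    0.  -179.9] rows>=20.9
yaw -149.0 q6 -2.97 shift [-0.01 -0.04  8.9 ] rot [  -0.2    0.  -179.9] rows>=20.9
```

View pics/w2.png

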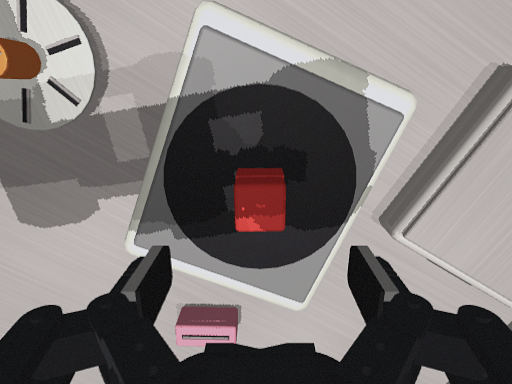

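The wrist view shows the cap square to the jaws and midway between the fingers (260,205). I'll go down and grip it.

Emit:
{"name": "jog_arm", "arguments": {
  "plan": [
    [[0,0,3],[0,0,0]],
    [[0,0,6],[0,0,0]],
    [[0,0,8],[0,0,0]],
    [[0,0,8.8],[0,0,0]],
    [[0,0,8.8],[0,0,0]],
    [[0,0,8.8],[0,0,0]]
  ]
}}

```text
clock: 3.6
tcp_pos: [0.5048, -0.4102, 0.1337]
tcp_rot: [3.139, 0.001, 0.543]
force: [0.2, -0.2, 0.4]
finger_gap: 1.001
```

Emit:
{"name": "jog_arm", "arguments": {
  "plan": [
    [[0,0,0],[0,0,0]],
    [[0,0,0],[0,0,0]],
    [[0,0,0],[0,0,0]],
    [[0,0,0],[0,0,0]],
    [[0,0,0],[0,0,0]],
    [[0,0,0],[0,0,0]],
    [[0,0,0],[0,0,0]],
    [[0,0,0],[0,0,0]]
  ],
  "hand": 0,
  "force": 40
}}

```text
clock: 4.4
tcp_pos: [0.5049, -0.4103, 0.1343]
tcp_rot: [3.138, 0.001, 0.543]
force: [-1.2, 1.3, 5.4]
finger_gap: 0.415
```

```bash
python3 - <<'E'
from h import *
st()
E
```

```text
t 4.40 tcp [ 0.5049 -0.4103  0.1343] rpy [1.798e+02 1.000e-01 3.110e+01] q [-0.86  0.63  1.15 -0.    1.36  0.17] F [-1.2  1.3  5.4] M [ 0.14  0.14 -0.03] gap 0.415
```

Emit:
{"name": "jog_arm", "arguments": {
  "plan": [
    [[0,0,-2],[0,0,0]],
    [[0,0,-5],[0,0,0]],
    [[0,0,-8],[0,0,0]],
    [[0,0,-11],[0,0,0]],
    [[0,0,-11],[0,0,0]]
  ]
}}

```text
clock: 4.9
tcp_pos: [0.5055, -0.4107, 0.2483]
tcp_rot: [3.131, -0.0, 0.543]
force: [0.1, 0.5, -0.7]
finger_gap: 0.412
```

```bash
python3 - <<'E'
from h import *
st();cap('wrist','w3');go([0.30,-0.22,0.2],31);go([0.30,-0.22,0.015],31)
E
```

```text
t 4.90 tcp [ 0.5055 -0.4107  0.2483] rpy [179.4  -0.   31.1] q [-0.86  0.55  0.96 -0.    1.62  0.17] F [ 0.1  0.5 -0.7] M [ 0.02  0.01 -0.04] gap 0.412
yaw 31.0 q6 0.08 shift [ -7.74 -26.91   4.38] rot [0.4 0.  0.1] rows>=5.7
yaw -149.0 q6 -3.06 shift [ -7.74 -26.91   4.38] rot [-1.000e-01  6.000e-01 -1.799e+02] rows>=20.9
yaw -149.0 q6 -3.06 shift [ -7.74 -26.91   4.38] rot [-1.000e-01  6.000e-01 -1.799e+02] rows>=20.9
yaw 31.0 q6 0.08 shift [ -7.72 -27.04  22.88] rot [0.4 0.  0.1] rows>=7.3
yaw -149.0 q6 -3.06 shift [ -7.72 -27.04  22.88] rot [-1.000e-01  6.000e-01 -1.799e+02] rows>=20.9
yaw -149.0 q6 -3.06 shift [ -7.72 -27.04  22.88] rot [-1.000e-01  6.000e-01 -1.799e+02] rows>=20.9
```

View pics/w3.png

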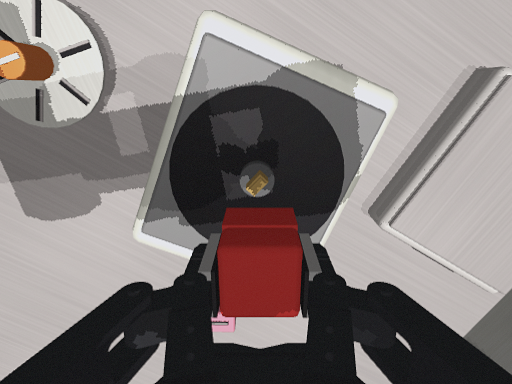

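Emit:
{"name": "jog_arm", "arguments": {
  "plan": [
    [[-4,-14,2],[0.4,0,0]],
    [[-7.7,-27,4],[0.4,0,0]],
    [[-7.7,-27,4],[0.4,0,0]],
    [[-7.7,-27,4],[0.4,0,0]],
    [[-7.7,-27,4],[0.4,0,0]],
    [[-7.7,-27,4],[0.4,0,0]],
    [[-7.7,-27,4],[0.4,0,0]],
    [[-7.7,-27,8],[0.4,0,0]],
    [[-7.7,-27,12],[0.4,0,0]],
    [[-7.7,-27,16],[0.4,0,0]],
    [[-7.7,-27,19],[0.4,0,0]],
    [[-7.7,-27,21],[0.4,0,0]],
    [[-7.7,-27,22],[0.4,0,0]],
    [[-7.7,-27,22],[0.4,0,0]],
    [[-7.7,-27,22],[0.4,0,0]]
  ]
}}

```text
clock: 6.45
tcp_pos: [0.3004, -0.2202, 0.0236]
tcp_rot: [-3.141, 0.001, 0.543]
force: [-0.4, -0.0, -0.6]
finger_gap: 0.416
```

```bash
python3 - <<'E'
from h import *
st();cap('wrist','w4');c=cap('scene','s4');t=c['image'][150:310,60:280,::-1]
cv2.imwrite('pics/s4a.png',cv2.resize(t,None,fx=3.5,fy=3.5,interpolation=cv2.INTER_CUBIC))
t=cv2.imread('pics/w3.png')
cv2.imwrite('pics/w3_a.png',cv2.resize(t[150:215,220:300],None,fx=8,fy=8,interpolation=cv2.INTER_CUBIC))
E
```

```text
t 6.45 tcp [ 0.3004 -0.2202  0.0236] rpy [-179.9    0.    31.1] q [-0.95  0.42  2.06 -0.    0.67  0.08] F [-0.4 -0.  -0.6] M [ 0.01 -0.01  0.06] gap 0.416
```

View pics/s4a.png

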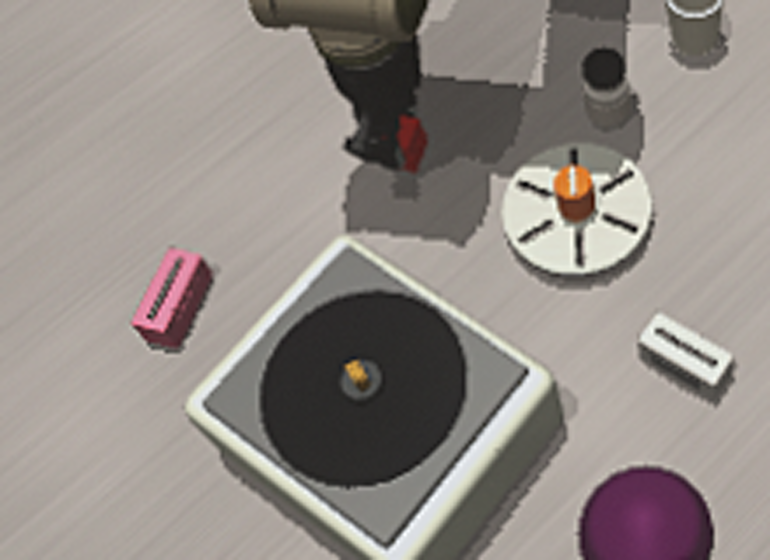

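View pics/w3_a.png

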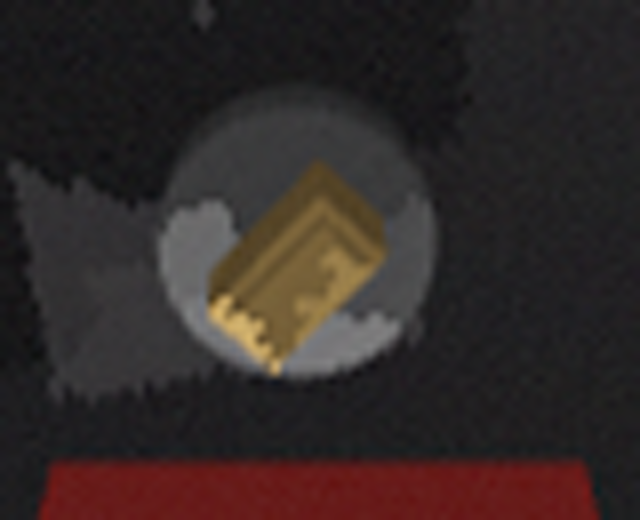

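View pics/w4.png

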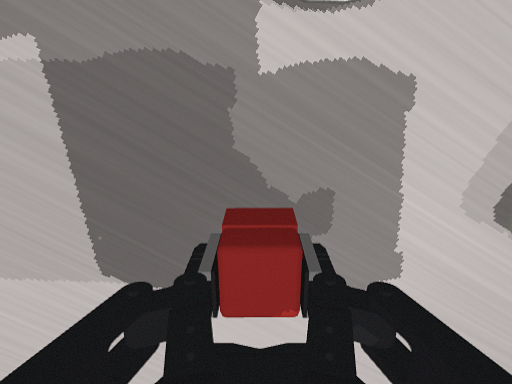

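Emit:
{"name": "jog_arm", "arguments": {
  "plan": [
    [[0,0,0.4],[0,0,0]],
    [[0,0,0.8],[0,0,0]],
    [[0,0,1.0],[0,0,0]],
    [[0,0,1.1],[0,0,0]],
    [[0,0,1.1],[0,0,0]],
    [[0,0,1.1],[0,0,0]]
  ]
}}

```text
clock: 7.15
tcp_pos: [0.3006, -0.2204, 0.0132]
tcp_rot: [3.141, 0.001, 0.543]
force: [-0.3, 0.6, 0.0]
finger_gap: 0.417
```

Emit:
{"name": "jog_arm", "arguments": {
  "plan": [
    [[0,0,0],[0,0,0]],
    [[0,0,0],[0,0,0]],
    [[0,0,0],[0,0,0]],
    [[0,0,0],[0,0,0]],
    [[0,0,0],[0,0,0]],
    [[0,0,0],[0,0,0]],
    [[0,0,0],[0,0,0]]
  ],
  "hand": 1
}}

```text
clock: 7.85
tcp_pos: [0.3006, -0.2204, 0.0132]
tcp_rot: [3.141, 0.001, 0.543]
force: [-0.1, -0.2, 1.1]
finger_gap: 1.003
```

```bash
python3 - <<'E'
from h import *
st();go([0.30,-0.22,0.15],31);go([0.33,-0.22,0.30],31)
w=load('w3');f=lambda p:((p[0]+.5)/8-.5+220,(p[1]+.5)/8-.5+150)
# tongue long edges: base left edge (210,278)-(315,162) ; top ridge corners
def seg(a,b,z):
    A=atz(w,f(a),z);B=atz(w,f(b),z);d=B-A;return np.round(A,4),np.round(B,4),np.degrees(np.arctan2(d[1],d[0])),np.linalg.norm(d)
print(seg((210,278),(315,162),.138),seg((278,372),(385,255),.138),seg((268,330),(322,205),.141))
print('shoulder',atz(w,f((298,243)),.122))
E
```

```text
t 7.85 tcp [ 0.3006 -0.2204  0.0132] rpy [180.    0.   31.1] q [-0.95  0.44  2.07 -0.    0.63  0.08] F [-0.1 -0.2  1.1] M [-0.05 -0.01 -0.07] gap 1.003
yaw 31.0 q6 0.08 shift [ -0.04  -0.06 -13.68] rot [0.  0.  0.1] rows>=2.7
yaw -149.0 q6 -3.06 shift [ -0.04  -0.06 -13.68] rot [-1.000e-01  1.000e-01 -1.799e+02] rows>=20.9
yaw -149.0 q6 -3.06 shift [ -0.04  -0.06 -13.68] rot [-1.000e-01  1.000e-01 -1.799e+02] rows>=20.9
yaw 31.0 q6 0.14 shift [  2.52   1.5  -28.68] rot [0.  0.  0.1] rows>=5.8
yaw -149.0 q6 -3.00 shift [  2.52   1.5  -28.68] rot [-1.000e-01  1.000e-01 -1.799e+02] rows>=20.9
yaw -149.0 q6 -3.00 shift [  2.52   1.5  -28.68] rot [-1.000e-01  1.000e-01 -1.799e+02] rows>=20.9
(array([ 0.4996, -0.4015,  0.138 ]), array([ 0.5166, -0.4046,  0.138 ]), np.float64(-10.313594909961727), np.float64(0.01728629596695435)) (array([ 0.4941, -0.4134,  0.138 ]), array([ 0.5116, -0.4165,  0.138 ]), np.float64(-9.991934047200793), np.float64(0.017782187113097647)) (array([ 0.4986, -0.4095,  0.141 ]), array([ 0.5136, -0.4073,  0.141 ]), np.float64(8.422253734982473), np.float64(0.015179808492189905))
shoulder [ 0.50387899 -0.41016037  0.122     ]
```

Emit:
{"name": "jog_arm", "arguments": {
  "plan": [
    [[0,0,-3],[0,0,0]],
    [[0,0,-7],[0,0,0]],
    [[0,0,-12],[0,0,0]],
    [[0,0,-17],[0,0,0]],
    [[0,0,-20],[0,0,0]],
    [[0,0,-20],[0,0,0]]
  ]
}}

```text
clock: 8.45
tcp_pos: [0.3015, -0.2214, 0.2167]
tcp_rot: [3.133, -0.0, 0.543]
force: [-0.3, -0.6, -0.7]
finger_gap: 0.997
```

```bash
python3 - <<'E'
from h import *
st();cap('wrist','w5');go([0.46,-0.155,0.22],50)
E
```

```text
t 8.45 tcp [ 0.3015 -0.2214  0.2167] rpy [179.5  -0.   31.1] q [-0.95  0.08  1.76 -0.    1.3   0.08] F [-0.3 -0.6 -0.7] M [-0.02  0.   -0.02] gap 0.997
yaw 50.0 q6 0.13 shift [17.01  2.61 -0.55] rot [  0.3   0.1 -18.9] rows>=3.4
yaw -130.0 q6 -3.01 shift [17.01  2.61 -0.55] rot [ 1.000e-01 -4.000e-01  1.611e+02] rows>=18.8
yaw -130.0 q6 -3.01 shift [17.01  2.61 -0.55] rot [ 1.000e-01 -4.000e-01  1.611e+02] rows>=18.8
```

View pics/w5.png

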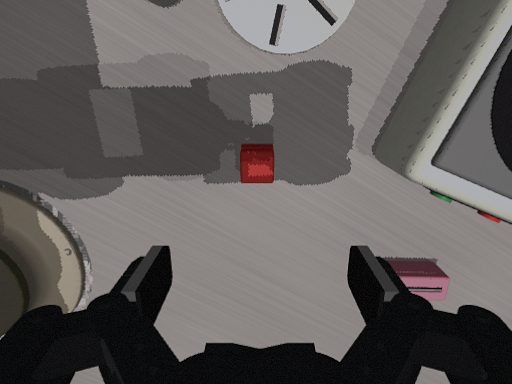

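The cap stands upright on clear counter at pixel (257,163). Next I'll go over to the disc.

Emit:
{"name": "jog_arm", "arguments": {
  "plan": [
    [[5,1,-1],[0.3,0,-8]],
    [[10,2,-1],[0.3,0,-16]],
    [[15,2.6,-1],[0.3,0,-19]],
    [[17,2.6,-1],[0.3,0,-19]],
    [[17,2.6,-1],[0.3,0,-19]],
    [[17,2.6,-1],[0.3,0,-19]],
    [[17,2.6,-1],[0.3,0,-19]],
    [[17,2.6,-1],[0.3,0,-19]]
  ]
}}

```text
clock: 9.3
tcp_pos: [0.4591, -0.1555, 0.2243]
tcp_rot: [-3.14, 0.001, 0.873]
force: [-0.1, -0.1, 0.5]
finger_gap: 1.001
```

```bash
python3 - <<'E'
from h import *
st();c=cap('wrist','w6');cv2.imwrite('pics/w6a.png',cv2.resize(c['image'][120:300,170:370,::-1],None,fx=3.5,fy=3.5,interpolation=cv2.INTER_CUBIC))
E
```

```text
t 9.30 tcp [ 0.4591 -0.1555  0.2243] rpy [-1.799e+02  1.000e-01  5.000e+01] q [-0.57  0.27  1.48 -0.    1.39  0.13] F [-0.1 -0.1  0.5] M [ 0.02 -0.03 -0.  ] gap 1.001
```

View pics/w6.png

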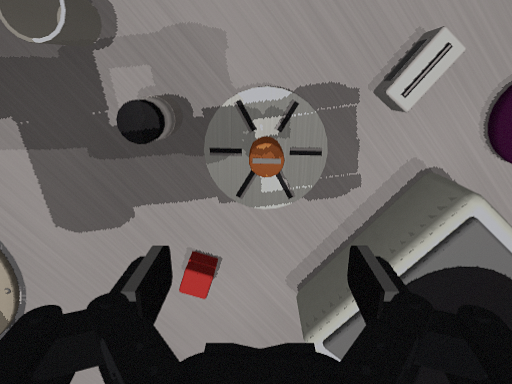

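View pics/w6a.png

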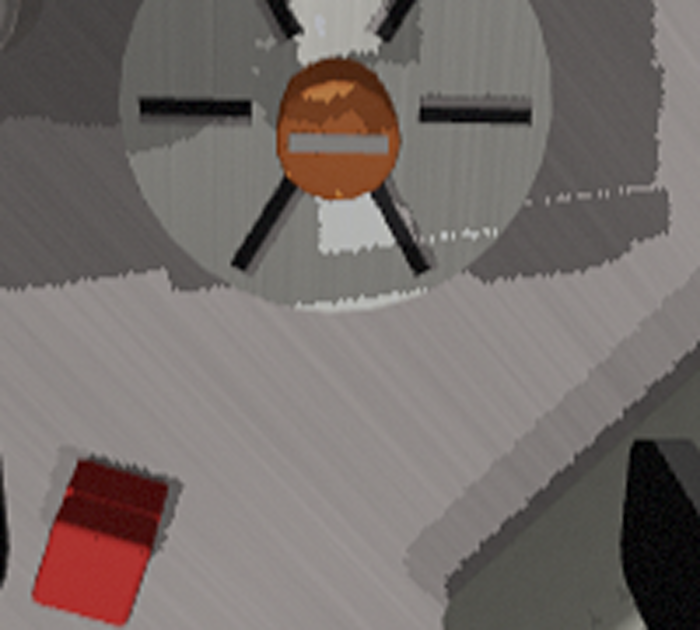

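```bash
python3 - <<'E'
from h import *
w=load('w6');f=lambda p:((p[0]+.5)/3.5-.5+170,(p[1]+.5)/3.5-.5+120)
a=atz(w,f((289,142)),.072);b=atz(w,f((387,145)),.072);d=b-a;print(a,b,np.degrees(np.arctan2(d[1],d[0])),np.linalg.norm(d),(a+b)/2)
a=atz(w,f((140,106)),.026);b=atz(w,f((531,117)),.026);d=b-a;print(np.degrees(np.arctan2(d[1],d[0])))
t=load('top0');s=load('scene0')
tb=lambda u,v:((u+.5)/3.3-.5+240,(v+.5)/3.3-.5+130);sa=lambda u,v:((u+.5)/2.7-.5+180,(v+.5)/2.7-.5+80)
k=f((338,143.5))
print(tri([(w,k),(t,tb(145,281))]),tri([(w,k),(t,tb(145,281)),(s,sa(119,325))]))
# plate ellipse circle center: left 120, right 551 at row ~; plate points fit
pts=[(120,90),(551,95),(335,313),(150,205),(520,215)]
P=np.array([atz(w,f(p),.026)[:2] for p in pts]);A=np.c_[2*P,np.ones(len(P))];x=np.linalg.lstsq(A,(P**2).sum(1),rcond=None)[0];print('plate',x[:2],np.sqrt(x[2]+x[:2]@x[:2]))
c=f((100,540));
E
```

```text
[ 0.46055232 -0.1417748   0.072     ] [ 0.48119804 -0.16024146  0.072     ] -41.811184049277436 0.027699515215545558 [ 0.47087518 -0.15100813  0.072     ]
-41.65333432784904
(array([ 0.46954612, -0.1518529 ,  0.06403395]), [np.float64(0.0007137425931857401), np.float64(0.0007137425931857981)]) (array([ 0.47041044, -0.14965116,  0.07261929]), [np.float64(0.0013403337133751749), np.float64(0.0022213223405121857), np.float64(0.0025249859513842804)])
plate [ 0.470883   -0.15176241] 0.06963320365526414
```

```bash
python3 - <<'E'
from h import *
st();go([0.4706,-0.1507,0.11],48);go([0.4706,-0.1507,0.037],48)
E
```

```text
t 9.35 tcp [ 0.4592 -0.1555  0.2244] rpy [-1.799e+02  1.000e-01  5.000e+01] q [-0.57  0.27  1.48 -0.    1.39  0.13] F [-0.3 -0.6 -0. ] M [-0.   -0.06  0.01] gap 1.000
yaw 48.0 q6 0.19 shift [ 1.11  0.57 11.44] rot [-0.1  0.1  2. ] rows>=2.3
yaw -132.0 q6 -2.96 shift [ 1.11  0.57 11.44] rot [-1.00e-01 -1.00e-01 -1.78e+02] rows>=20.7
yaw -132.0 q6 -2.96 shift [ 1.11  0.57 11.44] rot [-1.00e-01 -1.00e-01 -1.78e+02] rows>=20.7
yaw 48.0 q6 0.19 shift [ 1.12  0.58 18.74] rot [-0.1  0.1  2. ] rows>=3.8
yaw -132.0 q6 -2.96 shift [ 1.12  0.58 18.74] rot [-1.00e-01 -1.00e-01 -1.78e+02] rows>=20.7
yaw -132.0 q6 -2.96 shift [ 1.12  0.58 18.74] rot [-1.00e-01 -1.00e-01 -1.78e+02] rows>=20.7
```

Emit:
{"name": "jog_arm", "arguments": {
  "plan": [
    [[1.1,0.6,4],[0,0,2]],
    [[1.1,0.6,8],[0,0,2]],
    [[1.1,0.6,12],[0,0,2]],
    [[1.1,0.6,15],[0,0,2]],
    [[1.1,0.6,17],[0,0,2]],
    [[1.1,0.6,18.2],[0,0,2]],
    [[1.1,0.6,18.7],[0,0,2]],
    [[1.1,0.6,18.7],[0,0,2]],
    [[1.1,0.6,18.7],[0,0,2]]
  ]
}}

```text
clock: 10.25
tcp_pos: [0.4709, -0.1513, 0.0381]
tcp_rot: [3.141, 0.001, 0.838]
force: [0.3, -0.5, 0.2]
finger_gap: 1.0
```

Emit:
{"name": "jog_arm", "arguments": {
  "plan": [
    [[0,0,0],[0,0,0]],
    [[0,0,0],[0,0,0]],
    [[0,0,0],[0,0,0]],
    [[0,0,0],[0,0,0]],
    [[0,0,0],[0,0,0]],
    [[0,0,0],[0,0,0]],
    [[0,0,0],[0,0,0]],
    [[0,0,0],[0,0,0]]
  ],
  "hand": 0,
  "force": 60
}}

```text
clock: 11.05
tcp_pos: [0.471, -0.1514, 0.0387]
tcp_rot: [3.141, 0.001, 0.838]
force: [-1.2, 0.2, 5.6]
finger_gap: 0.407
```

```bash
python3 - <<'E'
from h import *
st();go([0.47,-0.15,0.25],50);go([0.504,-0.41,0.30],60)
E
```

```text
t 11.05 tcp [ 0.471  -0.1514  0.0387] rpy [179.9   0.   48. ] q [-0.55  0.53  1.72 -0.    0.9   0.18] F [-1.2  0.2  5.6] M [0.08 0.18 0.01] gap 0.407
yaw 50.0 q6 0.15 shift [ 2.000e-02 -1.500e-01 -2.113e+01] rot [ 0.1  0.  -2. ] rows>=4.2
yaw -130.0 q6 -2.99 shift [ 2.000e-02 -1.500e-01 -2.113e+01] rot [ 1.00e-01 -1.00e-01  1.78e+02] rows>=20.7
yaw -130.0 q6 -2.99 shift [ 2.000e-02 -1.500e-01 -2.113e+01] rot [ 1.00e-01 -1.00e-01  1.78e+02] rows>=20.7
yaw 60.0 q6 -0.34 shift [-17.03  19.78 -26.1 ] rot [  0.   0. -12.] rows>=7.4
yaw -120.0 q6 2.80 shift [-17.03  19.78 -26.1 ] rot [ 1.00e-01 -1.00e-01  1.68e+02] rows>=19.6
yaw -120.0 q6 2.80 shift [-17.03  19.78 -26.1 ] rot [ 1.00e-01 -1.00e-01  1.68e+02] rows>=19.6
```

Emit:
{"name": "jog_arm", "arguments": {
  "plan": [
    [[0,0,-2],[0,0,0]],
    [[0,0,-5],[0,0,0]],
    [[0,0,-10],[0,0,0]],
    [[0,0,-15],[0,0,0]],
    [[0,0,-20],[0,0,0]],
    [[0,0,-22],[0,0,0]],
    [[0,0,-22],[0,0,0]],
    [[0,0,-22],[0,0,0]]
  ]
}}

```text
clock: 11.85
tcp_pos: [0.4704, -0.1508, 0.2572]
tcp_rot: [-3.14, 0.001, 0.838]
force: [0.1, 0.2, -3.3]
finger_gap: 0.404
```

```bash
python3 - <<'E'
from h import *
st();c=cap('wrist','w7');c=cap('top','t7');cv2.imwrite('pics/t7a.png',cv2.resize(c['image'][170:235,335:405,::-1],None,fx=9,fy=9,interpolation=cv2.INTER_CUBIC))
c=cap('scene','s7');cv2.imwrite('pics/s7a.png',cv2.resize(c['image'][230:285,130:190,::-1],None,fx=10,fy=10,interpolation=cv2.INTER_CUBIC))
E
```

```text
t 11.85 tcp [ 0.4704 -0.1508  0.2572] rpy [-1.799e+02  1.000e-01  4.800e+01] q [-0.55  0.26  1.4  -0.    1.48  0.18] F [ 0.1  0.2 -3.3] M [-0.04  0.05  0.04] gap 0.404
```

View pics/w7.png

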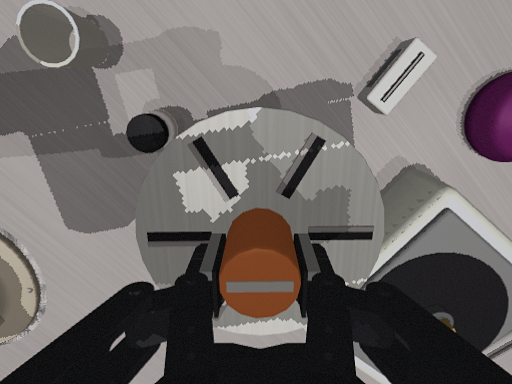

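View pics/t7a.png

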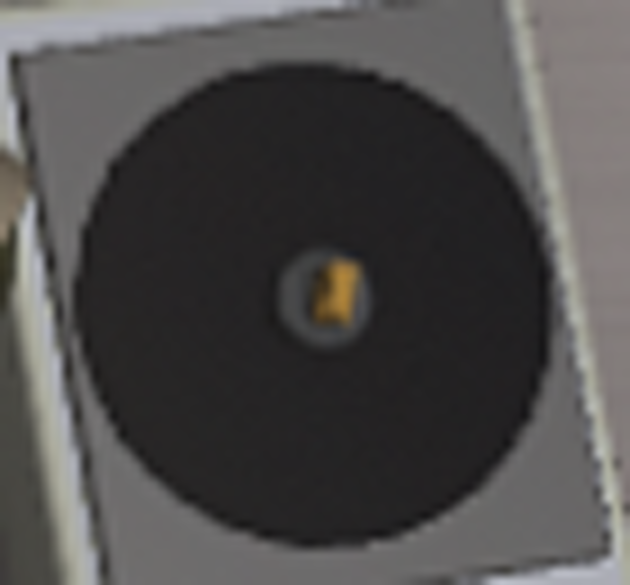

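View pics/s7a.png

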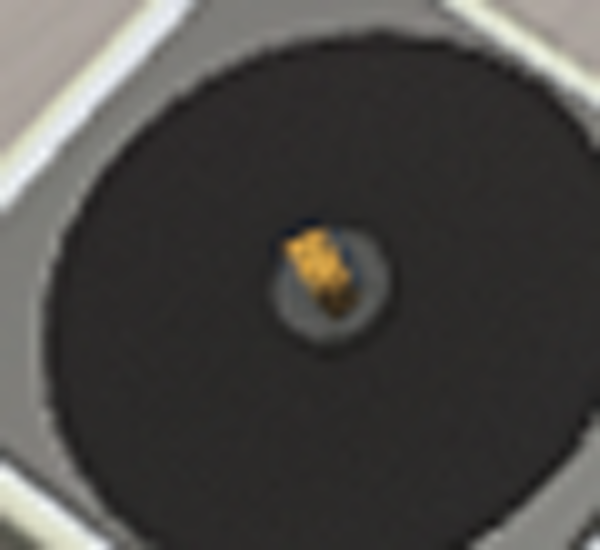

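```bash
python3 - <<'E'
from h import *
t=load('t7');s=load('s7');w=load('w3')
ft=lambda p:((p[0]+.5)/9-.5+335,(p[1]+.5)/9-.5+170)
fs=lambda p:((p[0]+.5)/10-.5+130,(p[1]+.5)/10-.5+230)
fw=lambda p:((p[0]+.5)/8-.5+220,(p[1]+.5)/8-.5+150)
print(atz(t,ft((325,298)),.122),atz(s,fs((331,284)),.122),atz(w,fw((298,248)),.122))
print('deck circ',atz(t,ft((313,305)),.111))
print('tri',tri([(t,ft((325,298))),(s,fs((331,284))),(w,fw((298,248)))]))
# tongue line right edge
a=atz(t,ft((363,268)),.141);b=atz(t,ft((352,325)),.138);d=a-b;print(np.degrees(np.arctan2(d[1],d[0])))
a=atz(s,fs((285,243)),.140);b=atz(s,fs((313,297)),.140);d=a-b;print(np.degrees(np.arctan2(d[1],d[0])))
st();go([0.5042,-0.4098,0.26],80);
E
```

```text
[ 0.50152125 -0.40932674  0.122     ] [ 0.5062758  -0.41035996  0.122     ] [ 0.50336395 -0.41046846  0.122     ]
deck circ [ 0.50061221 -0.40834342  0.111     ]
tri (array([ 0.50255058, -0.4106875 ,  0.11626163]), [np.float64(0.00040412754791408157), np.float64(0.0012986810720362171), np.float64(0.0008977397744641915)])
-10.614408124748781
165.49659499539203
t 12.00 tcp [ 0.4704 -0.1508  0.2567] rpy [-1.798e+02  1.000e-01  4.800e+01] q [-0.55  0.26  1.4  -0.    1.48  0.18] F [-0.1  0.5 -3. ] M [-0.01  0.02 -0.03] gap 0.409
yaw 80.0 q6 -0.69 shift [-16.98  19.84  -0.36] rot [ -0.2   0.  -32. ] rows>=5.2
yaw -100.0 q6 2.45 shift [-16.98  19.84  -0.36] rot [  0.    0.3 148. ] rows>=17.2
yaw -100.0 q6 2.45 shift [-16.98  19.84  -0.36] rot [  0.    0.3 148. ] rows>=17.2
```

```bash
python3 - <<'E'
from h import *
w=load('w7');c=w['image'][200:330,200:330,::-1];cv2.imwrite('pics/w7a.png',cv2.resize(c,None,fx=4.5,fy=4.5,interpolation=cv2.INTER_CUBIC))
print(atz(w,(260,287.3),.2905), 'tcp .4704 -.1508')
E
```

```text
[ 0.46942885 -0.15167057  0.2905    ] tcp .4704 -.1508
```

View pics/w7a.png

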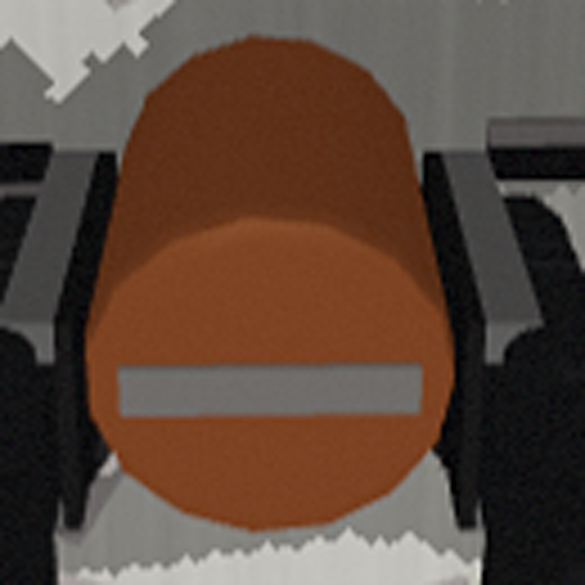

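Emit:
{"name": "jog_arm", "arguments": {
  "plan": [
    [[-3,4,0],[0,0,-6]],
    [[-6.5,8,0],[0,0,-13]],
    [[-10,12,0],[0,0,-20]],
    [[-14,16,0],[0,0,-27]],
    [[-16,19,0],[0,0,-32]],
    [[-17,19.8,0],[0,0,-32]],
    [[-17,19.8,0],[0,0,-32]],
    [[-17,19.8,0],[0,0,-32]],
    [[-17,19.8,3],[0,0,-32]],
    [[-17,19.8,5],[0,0,-32]],
    [[-17,19.8,6],[0,0,-32]],
    [[-17,19.8,6],[0,0,-32]],
    [[-17,19.8,6],[0,0,-32]]
  ]
}}

```text
clock: 13.3
tcp_pos: [0.504, -0.4092, 0.1976]
tcp_rot: [-3.14, 0.001, 1.397]
force: [0.3, 0.2, -2.4]
finger_gap: 0.406
```

```bash
python3 - <<'E'
from h import *
st();c=cap('wrist','w8');c=cap('scene','s8');cv2.imwrite('pics/s8a.png',cv2.resize(c['image'][190:310,90:240,::-1],None,fx=5,fy=5,interpolation=cv2.INTER_CUBIC));go([0.5038,-0.4095,0.18],80)
E
```

```text
t 13.30 tcp [ 0.504  -0.4092  0.1976] rpy [-179.9    0.    80. ] q [-0.86  0.58  1.05 -0.    1.51 -0.69] F [ 0.3  0.2 -2.4] M [-0.04  0.04  0.  ] gap 0.406
yaw 80.0 q6 -0.69 shift [ 0.01 -0.01  1.78] rot [-0.1  0.1  0. ] rows>=0.4
yaw -100.0 q6 2.45 shift [ 0.01 -0.01  1.78] rot [-1.0e-01 -1.0e-01 -1.8e+02] rows>=21.0
yaw -100.0 q6 2.45 shift [ 0.01 -0.01  1.78] rot [-1.0e-01 -1.0e-01 -1.8e+02] rows>=21.0
```

View pics/s8a.png

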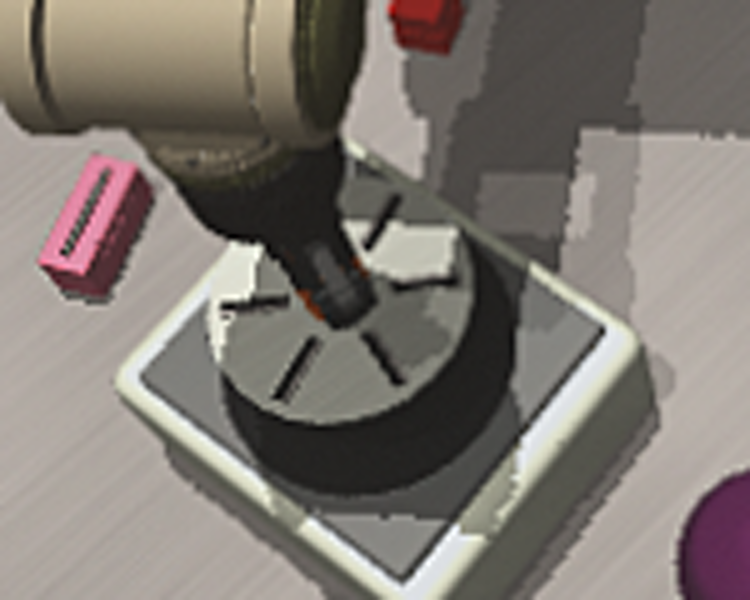

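View pics/w8.png

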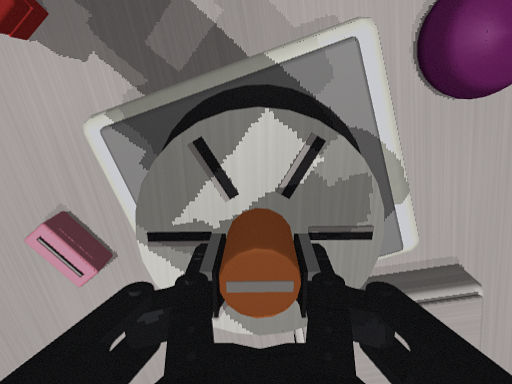

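Emit:
{"name": "jog_arm", "arguments": {
  "plan": [
    [[0,0,0.8],[0,0,0]],
    [[0,0,1.4],[0,0,0]],
    [[0,0,1.8],[0,0,0]],
    [[0,0,2.0],[0,0,0]],
    [[0,0,2.2],[0,0,0]],
    [[0,0,2.3],[0,0,0]],
    [[0,0,2.3],[0,0,0]]
  ]
}}

```text
clock: 14.1
tcp_pos: [0.5039, -0.4099, 0.1748]
tcp_rot: [-3.14, 0.002, 1.396]
force: [-0.0, -0.9, -4.1]
finger_gap: 0.405
```

```bash
python3 - <<'E'
from h import *
st()
E
```

```text
t 14.10 tcp [ 0.5039 -0.4099  0.1748] rpy [-1.799e+02  1.000e-01  8.000e+01] q [-0.86  0.6   1.09 -0.    1.46 -0.69] F [-0.  -0.9 -4.1] M [-0.22 -0.01  0.03] gap 0.405
```

Emit:
{"name": "jog_arm", "arguments": {
  "plan": [
    [[0,0,0.3],[0,0,0]],
    [[0,0,0.6],[0,0,0]],
    [[0,0,0.8],[0,0,0]],
    [[0,0,0.8],[0,0,0]]
  ]
}}

```text
clock: 14.5
tcp_pos: [0.5038, -0.4099, 0.1664]
tcp_rot: [-3.14, 0.001, 1.396]
force: [0.0, -1.4, -4.4]
finger_gap: 0.407
```

```bash
python3 - <<'E'
from h import *
st()
E
```

```text
t 14.50 tcp [ 0.5038 -0.4099  0.1664] rpy [-1.799e+02  1.000e-01  8.000e+01] q [-0.86  0.6   1.1  -0.    1.44 -0.69] F [ 0.  -1.4 -4.4] M [-0.26 -0.01 -0.  ] gap 0.407
```

Emit:
{"name": "jog_arm", "arguments": {
  "plan": [
    [[0,0,0.3],[0,0,0]],
    [[0,0,0.5],[0,0,0]],
    [[0,0,0.65],[0,0,0]],
    [[0,0,0.7],[0,0,0]],
    [[0,0,0.7],[0,0,0]]
  ]
}}

```text
clock: 15.0
tcp_pos: [0.5037, -0.4101, 0.1607]
tcp_rot: [-3.141, 0.003, 1.396]
force: [-2.8, 0.6, 5.7]
finger_gap: 0.408
```

```bash
python3 - <<'E'
from h import *
st()
E
```

```text
t 15.00 tcp [ 0.5037 -0.4101  0.1607] rpy [-1.8e+02  1.0e-01  8.0e+01] q [-0.86  0.61  1.11 -0.    1.42 -0.69] F [-2.8  0.6  5.7] M [0.08 0.5  0.  ] gap 0.408
```

Emit:
{"name": "jog_arm", "arguments": {
  "plan": [
    [[0,0,0.1],[0,0,0]],
    [[0,0,0.1],[0,0,3]],
    [[0,0,0.1],[0,0,0]],
    [[0,0,0.1],[0,0,-3]],
    [[0,0,0.1],[0,0,0]],
    [[0,0,0.1],[0,0,0]]
  ]
}}

```text
clock: 15.6
tcp_pos: [0.504, -0.4104, 0.1607]
tcp_rot: [3.141, 0.004, 1.395]
force: [-1.2, -0.8, 5.2]
finger_gap: 0.402
```

```bash
python3 - <<'E'
from h import *
st()
E
```

```text
t 15.60 tcp [ 0.504  -0.4104  0.1607] rpy [180.    0.2  79.9] q [-0.86  0.61  1.11 -0.    1.42 -0.69] F [-1.2 -0.8  5.2] M [ 0.03  0.24 -0.02] gap 0.402
```

Emit:
{"name": "jog_arm", "arguments": {
  "plan": [
    [[0,0,0],[0,0,0]],
    [[0,0,0],[0,0,0]],
    [[0,0,0],[0,0,0]],
    [[0,0,0],[0,0,0]],
    [[0,0,0],[0,0,0]],
    [[0,0,0],[0,0,0]],
    [[0,0,0],[0,0,0]]
  ],
  "hand": 1
}}

```text
clock: 16.3
tcp_pos: [0.504, -0.4104, 0.1607]
tcp_rot: [3.141, 0.004, 1.395]
force: [-0.3, 0.0, 0.4]
finger_gap: 1.0
```

Emit:
{"name": "jog_arm", "arguments": {
  "plan": [
    [[0,0,-2],[0,0,0]],
    [[0,0,-5],[0,0,0]],
    [[0,0,-9],[0,0,0]],
    [[0,0,-13],[0,0,0]],
    [[0,0,-13],[0,0,0]],
    [[0,0,-13],[0,0,0]]
  ]
}}

```text
clock: 16.9
tcp_pos: [0.504, -0.4099, 0.2911]
tcp_rot: [3.14, 0.005, 1.395]
force: [-0.2, 0.3, -1.0]
finger_gap: 0.997
```

```bash
python3 - <<'E'
from h import *
st();c=cap('wrist','w9');c=cap('top','t9');c=cap('scene','s9')
cv2.imwrite('pics/s9a.png',cv2.resize(c['image'][190:310,90:240,::-1],None,fx=5,fy=5,interpolation=cv2.INTER_CUBIC))
E
```

```text
t 16.90 tcp [ 0.504  -0.4099  0.2911] rpy [179.9   0.3  79.9] q [-0.86  0.54  0.87 -0.    1.73 -0.69] F [-0.2  0.3 -1. ] M [ 0.02 -0.01  0.  ] gap 0.997
```

View pics/w9.png

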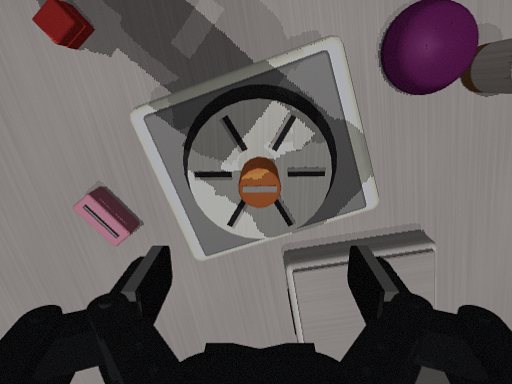

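View pics/s9a.png

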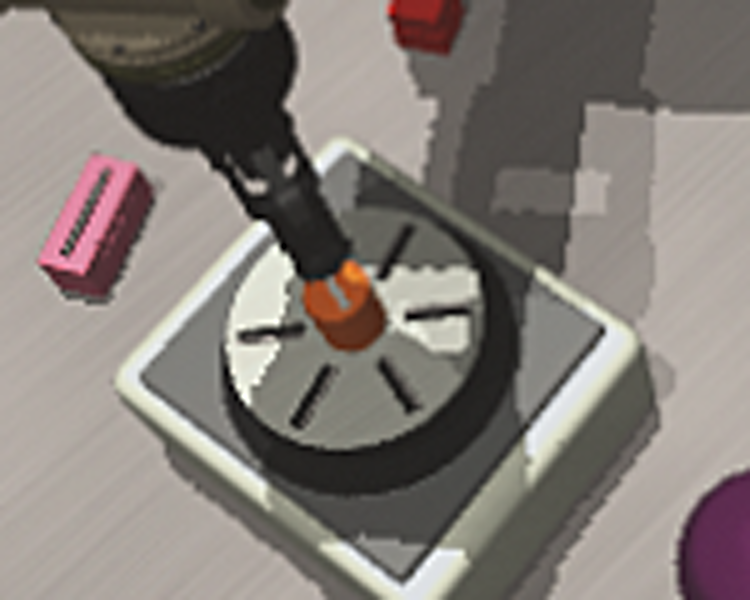

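View pics/t9.png

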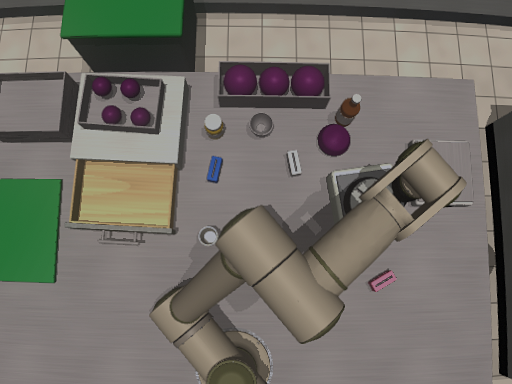

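```bash
python3 - <<'E'
from h import *
go([0.645,-0.187,0.23],11)
w=load('w9')
print(atz(w,(260.5,188.5),.194), proj(w,[[.504,-.410,.194],[.504,-.410,.21]]))
E
```

```text
yaw 11.0 q6 0.92 shift [24.4  10.03  5.84] rot [-0.   0.2 68.9] rows>=8.0
yaw -169.0 q6 -2.22 shift [24.4  10.03  5.84] rot [  -0.2   -0.  -111.1] rows>=12.9
yaw -169.0 q6 -2.22 shift [24.4  10.03  5.84] rot [  -0.2   -0.  -111.1] rows>=12.9
[ 0.50464577 -0.41002639  0.194     ] [[259.72694357 188.60068574]
 [259.78607464 195.0806961 ]]
```

The seated disc's knob top appears at (260.5,188.5). A seated knob should be at row 188.6 and one still riding high at row 195, so it is fully home. Next is the white cassette.

Emit:
{"name": "jog_arm", "arguments": {
  "plan": [
    [[4,1.5,1],[0,0,8]],
    [[8,3,2],[0,0,16]],
    [[12,5,3],[0,0,24]],
    [[16,7,4],[0,0,32]],
    [[20,9,5],[0,0,40]],
    [[24.4,10,5.8],[0,0,48]],
    [[24.4,10,5.8],[0,0,56]],
    [[24.4,10,5.8],[0,0,64]],
    [[24.4,10,5.8],[0,0,69]],
    [[24.4,10,5.8],[0,0,69]],
    [[24.4,10,5.8],[0,0,69]],
    [[24.4,10,5.8],[0,0,69]]
  ]
}}

```text
clock: 18.25
tcp_pos: [0.6446, -0.187, 0.23]
tcp_rot: [3.141, 0.003, 0.192]
force: [-0.2, -0.0, 0.0]
finger_gap: 1.0
```

```bash
python3 - <<'E'
from h import *
st();c=cap('wrist','w10');cv2.imwrite('pics/w10a.png',cv2.resize(c['image'][120:300,190:330,::-1],None,fx=3.3,fy=3.3,interpolation=cv2.INTER_CUBIC))
E
```

```text
t 18.25 tcp [ 0.6446 -0.187   0.23  ] rpy [180.    0.2  11. ] q [-0.46  0.61  0.91 -0.    1.63  0.92] F [-0.2 -0.   0. ] M [-0.01  0.05 -0.01] gap 1.000
```

View pics/w10.png

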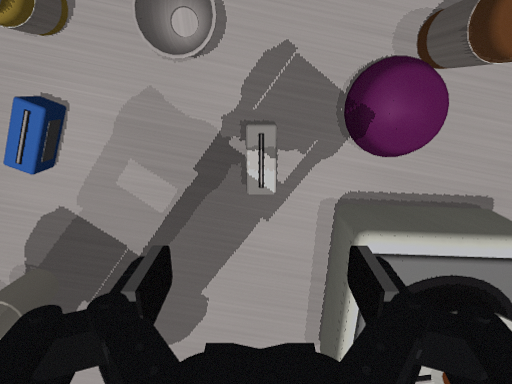

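View pics/w10a.png

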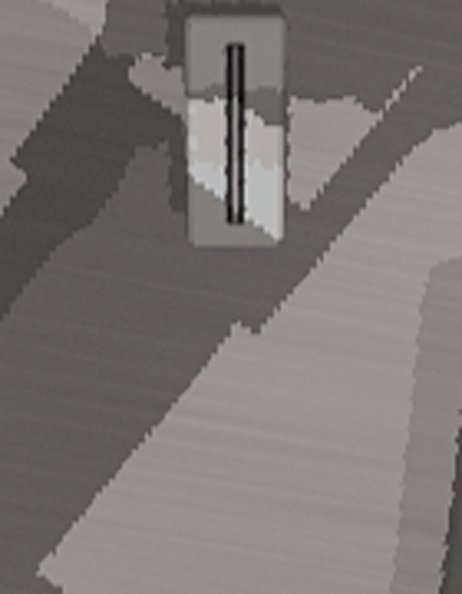

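```bash
python3 - <<'E'
from h import *
w=load('w10');t=load('t9');s=load('s9');f=lambda p:((p[0]+.5)/3.3-.5+190,(p[1]+.5)/3.3-.5+120)
for p in [(188,20),(283,20),(283,244),(188,244),(235.5,132)]: print(np.round(atz(w,f(p),.04),4))
a=atz(w,f((235,45)),.042);b=atz(w,f((235,222)),.042);d=a-b;print((a+b)/2,np.degrees(np.arctan2(d[1],d[0])))
tb=lambda u,v:((u+.5)/3.3-.5+240,(v+.5)/3.3-.5+130);sa=lambda u,v:((u+.5)/2.7-.5+180,(v+.5)/2.7-.5+80)
print(tri([(w,f((235.5,132))),(load('top0'),tb(180,107)),(load('scene0'),sa(207,456))]))
go([0.647,-0.187,0.014],11)
E
```

```text
[ 0.6815 -0.1657  0.04  ]
[ 0.6873 -0.1961  0.04  ]
[ 0.6117 -0.212   0.04  ]
[ 0.6054 -0.1794  0.04  ]
[ 0.6478 -0.188   0.04  ]
[ 0.64690097 -0.18803152  0.042     ] 11.052784944248817
(array([ 0.64624383, -0.18737596,  0.03205126]), [np.float64(0.0010598266726567936), np.float64(0.0025191541754451224), np.float64(0.003386433941742905)])
yaw 11.0 q6 0.92 shift [2.900e-01 2.000e-02 2.161e+01] rot [ 0.   0.2 -0. ] rows>=4.3
yaw -169.0 q6 -2.22 shift [2.900e-01 2.000e-02 2.161e+01] rot [ 2.0e-01 -1.0e-01  1.8e+02] rows>=21.0
yaw -169.0 q6 -2.22 shift [2.900e-01 2.000e-02 2.161e+01] rot [ 2.0e-01 -1.0e-01  1.8e+02] rows>=21.0
```

Emit:
{"name": "jog_arm", "arguments": {
  "plan": [
    [[0.2,0.1,5],[0,0,0]],
    [[0.2,0.1,10],[0,0,0]],
    [[0.2,0.1,14],[0,0,0]],
    [[0.2,0.1,17.5],[0,0,0]],
    [[0.2,0.1,20],[0,0,0]],
    [[0.2,0.1,21.2],[0,0,0]],
    [[0.2,0.1,21.6],[0,0,0]],
    [[0.2,0.1,21.6],[0,0,0]],
    [[0.2,0.1,21.6],[0,0,0]]
  ]
}}

```text
clock: 19.2
tcp_pos: [0.647, -0.1882, 0.0156]
tcp_rot: [3.139, 0.001, 0.192]
force: [-0.0, 0.0, -0.1]
finger_gap: 1.001
```

Emit:
{"name": "jog_arm", "arguments": {
  "plan": [
    [[0,0,0],[0,0,0]],
    [[0,0,0],[0,0,0]],
    [[0,0,0],[0,0,0]],
    [[0,0,0],[0,0,0]],
    [[0,0,0],[0,0,0]],
    [[0,0,0],[0,0,0]],
    [[0,0,0],[0,0,0]],
    [[0,0,0],[0,0,0]]
  ],
  "hand": 0,
  "force": 40
}}

```text
clock: 20.0
tcp_pos: [0.6472, -0.1884, 0.0161]
tcp_rot: [3.139, -0.0, 0.192]
force: [-0.6, 0.5, 5.3]
finger_gap: 0.392
```

Emit:
{"name": "jog_arm", "arguments": {
  "plan": [
    [[0,0,-2],[0,0,0]],
    [[0,0,-5],[0,0,0]],
    [[0,0,-9],[0,0,0]],
    [[0,0,-14],[0,0,0]],
    [[0,0,-19],[0,0,0]],
    [[0,0,-23],[0,0,0]],
    [[0,0,-23],[0,0,0]]
  ]
}}

```text
clock: 20.7
tcp_pos: [0.6484, -0.1882, 0.2524]
tcp_rot: [3.132, -0.009, 0.192]
force: [0.5, 0.5, -1.4]
finger_gap: 0.39
```

```bash
python3 - <<'E'
from h import *
st();c=cap('wrist','w11');c=cap('top','t11');cv2.imwrite('pics/t11a.png',cv2.resize(c['image'][60:260,60:330,::-1],None,fx=2.9,fy=2.9,interpolation=cv2.INTER_CUBIC))
E
```

```text
t 20.70 tcp [ 0.6484 -0.1882  0.2524] rpy [179.5  -0.5  11. ] q [-0.46  0.6   0.87 -0.    1.67  0.92] F [ 0.5  0.5 -1.4] M [-0.    0.    0.03] gap 0.390
```

View pics/w11.png

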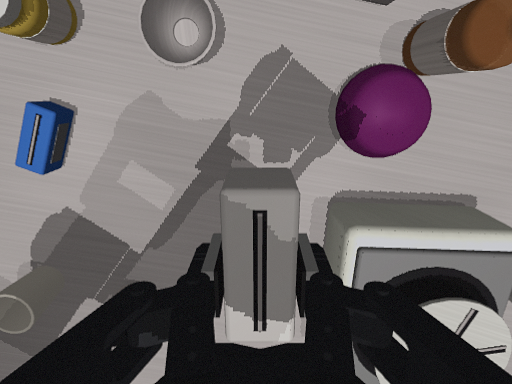

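View pics/t11a.png

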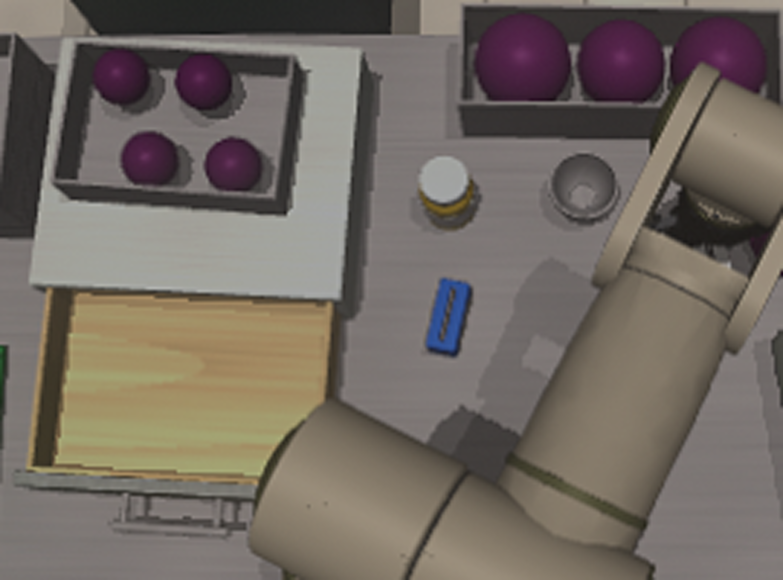

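```bash
python3 - <<'E'
from h import *
t=load('top0');ta=lambda u,v:((u+.5)/2.9-.5+60,(v+.5)/2.9-.5+60)
s=load('scene0');sa=lambda u,v:((u+.5)/2.7-.5+180,(v+.5)/2.7-.5+80)
for n,p,z in [('handleL',(112,529),.062),('handleR',(233,535),.062),('panelTL',(17,472),.088),('panelTR',(327,491),.088),('floorFL',(55,467),.022),('floorFR',(317,487),.022),('unitL',(30,284),.1),('unitR',(341,299),.1)]: print(n,np.round(atz(t,ta(*p),z),4))
for n,p,z in [('handle a',(308,88),.062),('handle b',(368,50),.062),('panelTR',(277,139),.088),('panelTL',(437,14),.088)]: print('scene',n,np.round(atz(s,sa(*p),z),4))
E
```

```text
handleL [0.3785 0.4218 0.062 ]
handleR [0.3743 0.2903 0.062 ]
panelTL [0.4358 0.5197 0.088 ]
panelTR [0.4205 0.1869 0.088 ]
floorFL [0.4474 0.5048 0.022 ]
floorFR [0.4294 0.2096 0.022 ]
unitL [0.6371 0.5156 0.1   ]
unitR [0.6225 0.1773 0.1   ]
scene handle a [0.3832 0.2998 0.062 ]
scene handle b [0.3979 0.4148 0.062 ]
scene panelTR [0.4271 0.1827 0.088 ]
scene panelTL [0.4393 0.5164 0.088 ]
```

```bash
python3 - <<'E'
from h import *
st();go([0.60,0.12,0.24],55);go([0.538,0.426,0.24],87.5);go([0.538,0.426,0.06],87.5)
E
```

```text
t 20.80 tcp [ 0.647  -0.1876  0.2459] rpy [179.8  -0.   11. ] q [-0.46  0.6   0.87 -0.    1.66  0.92] F [-0.8 -0.5 -1.4] M [-0.02 -0.04  0.04] gap 0.388
yaw 55.0 q6 0.62 shift [  1.26 -31.1    0.5 ] rot [  0.2   0.1 -44. ] rows>=6.2
yaw -125.0 q6 -2.52 shift [  1.26 -31.1    0.5 ] rot [ 1.00e-01 -2.00e-01  1.36e+02] rows>=15.8
yaw -125.0 q6 -2.52 shift [  1.26 -31.1    0.5 ] rot [ 1.00e-01 -2.00e-01  1.36e+02] rows>=15.8
yaw 87.5 q6 0.54 shift [  1.02 -62.32   0.41] rot [  0.1   0.1 -76.5] rows>=12.5
yaw -92.5 q6 -2.60 shift [  1.02 -62.32   0.41] rot [ 1.000e-01 -2.000e-01  1.035e+02] rows>=12.5
yaw -92.5 q6 -2.60 shift [  1.02 -62.32   0.41] rot [ 1.000e-01 -2.000e-01  1.035e+02] rows>=12.5
yaw 87.5 q6 0.54 shift [  1.02 -62.37  18.41] rot [  0.1   0.1 -76.5] rows>=13.0
yaw -92.5 q6 -2.60 shift [  1.02 -62.37  18.41] rot [ 1.000e-01 -2.000e-01  1.035e+02] rows>=13.0
yaw -92.5 q6 -2.60 shift [  1.02 -62.37  18.41] rot [ 1.000e-01 -2.000e-01  1.035e+02] rows>=13.0
```

Emit:
{"name": "jog_arm", "arguments": {
  "plan": [
    [[0.2,-4,0],[0,0,-6]],
    [[0.4,-8,0],[0,0,-12]],
    [[0.6,-13,0],[0,0,-18]],
    [[0.8,-18,0],[0,0,-25]],
    [[1,-23,0],[0,0,-32]],
    [[1,-28,0],[0,0,-38]],
    [[1,-33,0],[0,0,-44]],
    [[1,-38,0],[0,0,-50]],
    [[1,-43,0],[0,0,-57]],
    [[1,-48,0],[0,0,-64]],
    [[1,-53,0],[0,0,-71]],
    [[1,-58,0],[0,0,-76.5]],
    [[1,-62.3,0],[0,0,-76.5]],
    [[1,-62.3,0],[0,0,-76.5]],
    [[1,-62.3,0],[0,0,-76.5]],
    [[1,-62.3,0],[0,0,-76.5]]
  ]
}}

```text
clock: 22.4
tcp_pos: [0.538, 0.4247, 0.2428]
tcp_rot: [-3.14, 0.004, 1.526]
force: [-0.5, -0.3, -0.9]
finger_gap: 0.396
```

```bash
python3 - <<'E'
from h import *
st();c=cap('wrist','w12');go([0.538,0.426,0.045],87.5)
E
```

```text
t 22.40 tcp [0.538  0.4247 0.2428] rpy [-179.9    0.3   87.4] q [ 0.5   0.63  0.83 -0.    1.68  0.54] F [-0.5 -0.3 -0.9] M [0.04 0.02 0.03] gap 0.396
yaw 87.5 q6 0.54 shift [ 0.23 -0.02 19.83] rot [-0.   0.2 -0.1] rows>=4.0
yaw -92.5 q6 -2.60 shift [ 0.23 -0.02 19.83] rot [  0.4   0.  179.9] rows>=20.9
yaw -92.5 q6 -2.60 shift [ 0.23 -0.02 19.83] rot [  0.4   0.  179.9] rows>=20.9
```

View pics/w12.png

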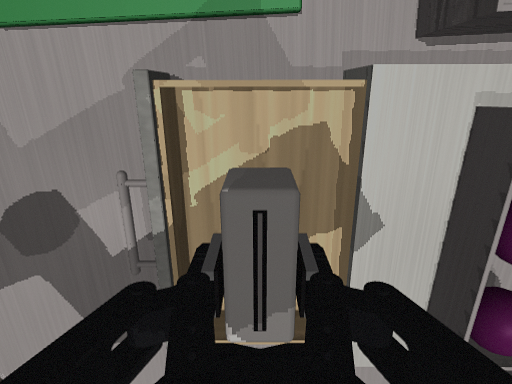

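Emit:
{"name": "jog_arm", "arguments": {
  "plan": [
    [[0.2,0,5],[0,0,0]],
    [[0.2,0,10],[0,0,0]],
    [[0.2,0,14],[0,0,0]],
    [[0.2,0,17],[0,0,0]],
    [[0.2,0,19],[0,0,0]],
    [[0.2,0,19.8],[0,0,0]],
    [[0.2,0,19.8],[0,0,0]],
    [[0.2,0,19.8],[0,0,0]]
  ]
}}

```text
clock: 23.25
tcp_pos: [0.539, 0.4255, 0.0467]
tcp_rot: [3.14, 0.003, 1.525]
force: [0.7, 0.5, -1.5]
finger_gap: 0.39
```

```bash
python3 - <<'E'
from h import *
st()
E
```

```text
t 23.25 tcp [0.539  0.4255 0.0467] rpy [179.9   0.2  87.4] q [ 0.5   0.78  1.12 -0.    1.25  0.54] F [ 0.7  0.5 -1.5] M [-0.01  0.02 -0.02] gap 0.390
```

Emit:
{"name": "jog_arm", "arguments": {
  "plan": [
    [[0,0,0.3],[0,0,0]],
    [[0,0,0.6],[0,0,0]],
    [[0,0,0.8],[0,0,0]],
    [[0,0,0.9],[0,0,0]],
    [[0,0,0.9],[0,0,0]]
  ]
}}

```text
clock: 23.75
tcp_pos: [0.5392, 0.4255, 0.0382]
tcp_rot: [3.14, 0.003, 1.525]
force: [-0.8, -1.4, 2.3]
finger_gap: 0.39
```

Emit:
{"name": "jog_arm", "arguments": {
  "plan": [
    [[0,0,0],[0,0,0]],
    [[0,0,0],[0,0,0]],
    [[0,0,0],[0,0,0]],
    [[0,0,0],[0,0,0]],
    [[0,0,0],[0,0,0]],
    [[0,0,0],[0,0,0]]
  ],
  "hand": 0.8
}}

```text
clock: 24.35
tcp_pos: [0.5392, 0.4255, 0.0381]
tcp_rot: [3.14, 0.003, 1.525]
force: [-0.4, 0.0, 0.2]
finger_gap: 0.8
```

Emit:
{"name": "jog_arm", "arguments": {
  "plan": [
    [[0,0,-2],[0,0,0]],
    [[0,0,-5],[0,0,0]],
    [[0,0,-9],[0,0,0]],
    [[0,0,-14],[0,0,0]],
    [[0,0,-19],[0,0,0]],
    [[0,0,-20],[0,0,0]],
    [[0,0,-20],[0,0,0]]
  ],
  "hand": 1
}}

```text
clock: 25.05
tcp_pos: [0.5392, 0.4263, 0.2402]
tcp_rot: [3.136, 0.0, 1.525]
force: [-0.7, 0.0, -0.3]
finger_gap: 1.0
```

```bash
python3 - <<'E'
from h import *
st();c=cap('wrist','w13');c=cap('scene','s13');
E
```

```text
t 25.05 tcp [0.5392 0.4263 0.2402] rpy [179.7   0.   87.4] q [ 0.5   0.63  0.84 -0.    1.67  0.54] F [-0.7  0.  -0.3] M [-0.02 -0.06 -0.06] gap 1.000
```

View pics/w13.png

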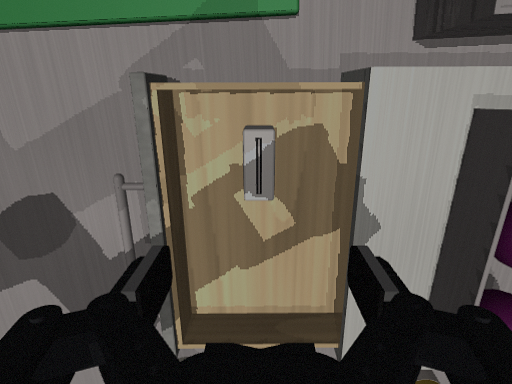

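View pics/s13.png

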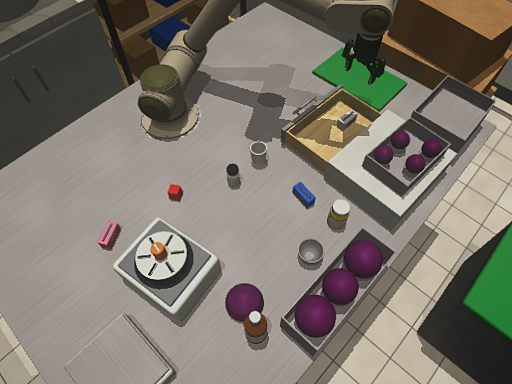

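```bash
python3 - <<'E'
from h import *
go([0.623,0.067,0.24],168.6)
E
```

```text
yaw 168.6 q6 -1.45 shift [-35.45  10.09  -0.23] rot [ -0.2   0.2 -81.2] rows>=9.5
yaw -11.4 q6 1.69 shift [-35.45  10.09  -0.23] rot [ 0.2  0.2 98.8] rows>=11.5
yaw -11.4 q6 1.69 shift [-35.45  10.09  -0.23] rot [ 0.2  0.2 98.8] rows>=11.5
```

Emit:
{"name": "jog_arm", "arguments": {
  "plan": [
    [[-3.5,1,0],[0,0,-8]],
    [[-7,2,0],[0,0,-16]],
    [[-11,3,0],[0,0,-24]],
    [[-15,4,0],[0,0,-32]],
    [[-19.5,5.5,0],[0,0,-40]],
    [[-24,7,0],[0,0,-48]],
    [[-28,8,0],[0,0,-56]],
    [[-32,9,0],[0,0,-64]],
    [[-35.4,10,0],[0,0,-72]],
    [[-35.4,10,0],[0,0,-80]],
    [[-35.4,10,0],[0,0,-81]],
    [[-35.4,10,0],[0,0,-81]],
    [[-35.4,10,0],[0,0,-81]]
  ]
}}

```text
clock: 26.45
tcp_pos: [0.6218, 0.0684, 0.2369]
tcp_rot: [-3.137, -0.001, 2.937]
force: [0.5, 0.6, 0.9]
finger_gap: 1.0
```

```bash
python3 - <<'E'
from h import *
st();c=cap('wrist','w14');cv2.imwrite('pics/w14a.png',cv2.resize(c['image'][120:300,190:330,::-1],None,fx=3.3,fy=3.3,interpolation=cv2.INTER_CUBIC))
E
```

```text
t 26.45 tcp [0.6218 0.0684 0.2369] rpy [-1.797e+02 -1.000e-01  1.683e+02] q [-0.08  0.51  1.06 -0.    1.57 -1.44] F [0.5 0.6 0.9] M [ 0.01 -0.01  0.03] gap 1.000
```

View pics/w14.png

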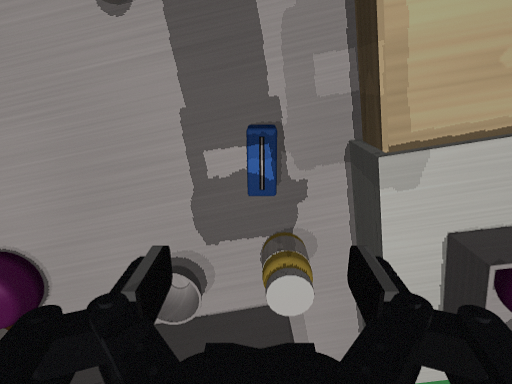

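View pics/w14a.png

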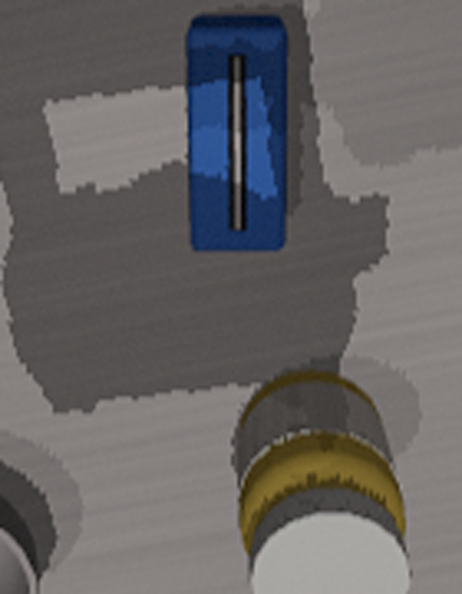

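```bash
python3 - <<'E'
from h import *
w=load('w14');f=lambda p:((p[0]+.5)/3.3-.5+190,(p[1]+.5)/3.3-.5+120)
a=atz(w,f((236.5,55)),.041);b=atz(w,f((237,230)),.041);d=a-b;m=(a+b)/2;print(m,np.degrees(np.arctan2(d[1],d[0])))
m2=f((237,143))
tc=lambda u,v:((u+.5)/2.9-.5+60,(v+.5)/2.9-.5+60)
print(tri([(w,m2),(load('t11'),tc(451,313)),(load('s13'),(304,193.5))]))
go([m[0],m[1],0.0155],168.5)
E
```

```text
[0.62358543 0.06942014 0.041     ] 168.50603953213576
(array([0.62591961, 0.06820635, 0.02583279]), [np.float64(0.000920729827561162), np.float64(0.0022544223231683873), np.float64(0.0013400711415168364)])
yaw 168.5 q6 -1.45 shift [-0.17  0.23 22.17] rot [-0.3 -0.  -0.2] rows>=4.4
yaw -11.5 q6 1.70 shift [-0.17  0.23 22.17] rot [-1.000e-01  4.000e-01  1.798e+02] rows>=20.9
yaw -11.5 q6 1.70 shift [-0.17  0.23 22.17] rot [-1.000e-01  4.000e-01  1.798e+02] rows>=20.9
```

Emit:
{"name": "jog_arm", "arguments": {
  "plan": [
    [[-0.2,0.1,5],[-0.3,0,0]],
    [[-0.2,0.1,10],[-0.3,0,0]],
    [[-0.2,0.1,14],[-0.3,0,0]],
    [[-0.2,0.2,17.5],[-0.3,0,0]],
    [[-0.2,0.2,20],[-0.3,0,0]],
    [[-0.2,0.2,21.5],[-0.3,0,0]],
    [[-0.2,0.2,22.2],[-0.3,0,0]],
    [[-0.2,0.2,22.2],[-0.3,0,0]],
    [[-0.2,0.2,22.2],[-0.3,0,0]]
  ]
}}

```text
clock: 27.4
tcp_pos: [0.6243, 0.0692, 0.016]
tcp_rot: [3.141, 0.001, 2.938]
force: [0.5, -0.6, 1.1]
finger_gap: 1.001
```

Emit:
{"name": "jog_arm", "arguments": {
  "plan": [
    [[0,0,0],[0,0,0]],
    [[0,0,0],[0,0,0]],
    [[0,0,0],[0,0,0]],
    [[0,0,0],[0,0,0]],
    [[0,0,0],[0,0,0]],
    [[0,0,0],[0,0,0]],
    [[0,0,0],[0,0,0]],
    [[0,0,0],[0,0,0]]
  ],
  "hand": 0,
  "force": 40
}}

```text
clock: 28.2
tcp_pos: [0.6246, 0.0693, 0.0166]
tcp_rot: [3.14, 0.002, 2.938]
force: [-0.4, 0.1, 5.5]
finger_gap: 0.388
```

Emit:
{"name": "jog_arm", "arguments": {
  "plan": [
    [[0,0,-2],[0,0,0]],
    [[0,0,-5],[0,0,0]],
    [[0,0,-9],[0,0,0]],
    [[0,0,-14],[0,0,0]],
    [[0,0,-19],[0,0,0]],
    [[0,0,-22],[0,0,0]],
    [[0,0,-22],[0,0,0]],
    [[0,0,-22],[0,0,0]]
  ]
}}

```text
clock: 29.0
tcp_pos: [0.6239, 0.069, 0.236]
tcp_rot: [3.141, 0.001, 2.937]
force: [-0.2, 0.7, -1.8]
finger_gap: 0.386
```

```bash
python3 - <<'E'
from h import *
st();c=cap('wrist','w15');go([0.532,0.286,0.24],87.5);go([0.532,0.286,0.045],87.5)
E
```

```text
t 29.00 tcp [0.6239 0.069  0.236 ] rpy [179.9   0.  168.3] q [-0.08  0.52  1.05  0.    1.57 -1.45] F [-0.2  0.7 -1.8] M [-0.05 -0.   -0.03] gap 0.386
yaw 87.5 q6 0.34 shift [13.37 19.38 -0.47] rot [-0.  -0.1 80.8] rows>=9.4
yaw -92.5 q6 -2.80 shift [13.37 19.38 -0.47] rot [  0.1  -0.  -99.2] rows>=11.5
yaw -92.5 q6 -2.80 shift [13.37 19.38 -0.47] rot [  0.1  -0.  -99.2] rows>=11.5
yaw 87.5 q6 0.34 shift [13.34 19.37 19.03] rot [-0.  -0.1 80.8] rows>=9.4
yaw -92.5 q6 -2.80 shift [13.34 19.37 19.03] rot [  0.1  -0.  -99.2] rows>=11.5
yaw -92.5 q6 -2.80 shift [13.34 19.37 19.03] rot [  0.1  -0.  -99.2] rows>=11.5
```

View pics/w15.png

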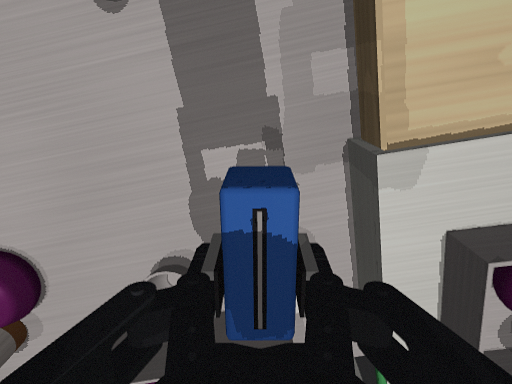

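Emit:
{"name": "jog_arm", "arguments": {
  "plan": [
    [[1.5,2,-0.4],[0,0,8]],
    [[3,4,-0.4],[0,0,16]],
    [[4.5,6,-0.4],[0,0,24]],
    [[6,8,-0.4],[0,0,32]],
    [[7.5,10,-0.4],[0,0,40]],
    [[9,12.5,-0.4],[0,0,48]],
    [[10.5,15,-0.4],[0,0,56]],
    [[12,17.5,-0.4],[0,0,64]],
    [[13.4,19.4,-0.4],[0,0,72]],
    [[13.4,19.4,-0.4],[0,0,80]],
    [[13.4,19.4,-0.4],[0,0,80.8]],
    [[13.4,19.4,-0.4],[0,0,80.8]],
    [[13.4,19.4,-0.4],[0,0,80.8]]
  ]
}}

```text
clock: 30.35
tcp_pos: [0.5318, 0.2856, 0.2385]
tcp_rot: [-3.139, -0.0, 1.529]
force: [0.1, 0.1, -1.6]
finger_gap: 0.391
```

```bash
python3 - <<'E'
from h import *
st();c=cap('wrist','w16');go([0.532,0.286,0.0465],87.5)
E
```

```text
t 30.35 tcp [0.5318 0.2856 0.2385] rpy [-179.9   -0.    87.6] q [0.3  0.47 1.12 0.   1.55 0.34] F [ 0.1  0.1 -1.6] M [-0.04  0.04  0.05] gap 0.391
yaw 87.5 q6 0.34 shift [ 0.02  0.05 19.22] rot [-0.1 -0.   0.1] rows>=3.8
yaw -92.5 q6 -2.80 shift [ 0.02  0.05 19.22] rot [ 1.000e-01 -2.000e-01 -1.799e+02] rows>=20.9
yaw -92.5 q6 -2.80 shift [ 0.02  0.05 19.22] rot [ 1.000e-01 -2.000e-01 -1.799e+02] rows>=20.9
```

View pics/w16.png

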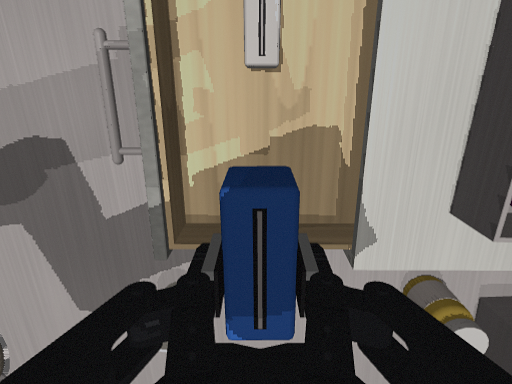

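```bash
python3 - <<'E'
from h import *
w=load('w16')
for p,z in [((170,247),.078),((350,247),.078),((180,224),.022),((340,222),.022),((262,68),.062),((175,100),.078),((365,100),.1)]: print(p,np.round(atz(w,p,z),3))
E
```

```text
(170, 247) [0.428 0.201 0.078]
(350, 247) [0.628 0.193 0.078]
(180, 224) [0.425 0.204 0.022]
(340, 222) [0.631 0.198 0.022]
(262, 68) [0.538 0.384 0.062]
(175, 100) [0.453 0.358 0.078]
(365, 100) [0.628 0.351 0.1  ]
```

Emit:
{"name": "jog_arm", "arguments": {
  "plan": [
    [[0,0,5],[0,0,0]],
    [[0,0,10],[0,0,0]],
    [[0,0,14],[0,0,0]],
    [[0,0,17],[0,0,0]],
    [[0,0,18.6],[0,0,0]],
    [[0,0,19.2],[0,0,0]],
    [[0,0,19.2],[0,0,0]],
    [[0,0,19.2],[0,0,0]]
  ]
}}

```text
clock: 31.2
tcp_pos: [0.5321, 0.2859, 0.0478]
tcp_rot: [-3.141, -0.001, 1.529]
force: [0.0, -0.8, -1.5]
finger_gap: 0.389
```

Emit:
{"name": "jog_arm", "arguments": {
  "plan": [
    [[0,0,0.3],[0,0,0]],
    [[0,0,0.6],[0,0,0]],
    [[0,0,0.8],[0,0,0]],
    [[0,0,0.9],[0,0,0]],
    [[0,0,0.9],[0,0,0]]
  ]
}}

```text
clock: 31.7
tcp_pos: [0.5321, 0.2859, 0.0388]
tcp_rot: [-3.141, -0.001, 1.529]
force: [0.4, -0.3, -0.4]
finger_gap: 0.39
```

```bash
python3 - <<'E'
from h import *
st()
E
```

```text
t 31.70 tcp [0.5321 0.2859 0.0388] rpy [-1.80e+02 -1.00e-01  8.76e+01] q [0.3  0.67 1.4  0.   1.08 0.34] F [ 0.4 -0.3 -0.4] M [ 0.01 -0.04  0.02] gap 0.390
```

Contact is just starting, so I'll release here.

Emit:
{"name": "jog_arm", "arguments": {
  "plan": [
    [[0,0,0],[0,0,0]],
    [[0,0,0],[0,0,0]],
    [[0,0,0],[0,0,0]],
    [[0,0,0],[0,0,0]],
    [[0,0,0],[0,0,0]],
    [[0,0,0],[0,0,0]]
  ],
  "hand": 0.8
}}

```text
clock: 32.3
tcp_pos: [0.5321, 0.2859, 0.0388]
tcp_rot: [-3.141, -0.001, 1.529]
force: [-0.2, 0.9, -0.3]
finger_gap: 0.798
```

Emit:
{"name": "jog_arm", "arguments": {
  "plan": [
    [[0,0,-2],[0,0,0]],
    [[0,0,-5],[0,0,0]],
    [[0,0,-9],[0,0,0]],
    [[0,0,-14],[0,0,0]],
    [[0,0,-19],[0,0,0]],
    [[0,0,-20],[0,0,0]],
    [[0,0,-20],[0,0,0]]
  ],
  "hand": 1
}}

```text
clock: 33.0
tcp_pos: [0.5326, 0.2858, 0.2406]
tcp_rot: [3.138, -0.003, 1.529]
force: [0.3, -1.1, -0.5]
finger_gap: 1.001
```

```bash
python3 - <<'E'
from h import *
st();c=cap('wrist','w17');c=cap('top','t17');c=cap('scene','s17')
E
```

```text
t 33.00 tcp [0.5326 0.2858 0.2406] rpy [ 1.798e+02 -1.000e-01  8.760e+01] q [0.3  0.47 1.12 0.   1.54 0.34] F [ 0.3 -1.1 -0.5] M [ 0.01  0.01 -0.01] gap 1.001
```

View pics/w17.png

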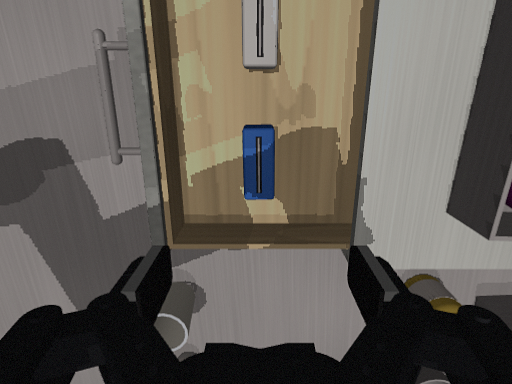

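View pics/t17.png

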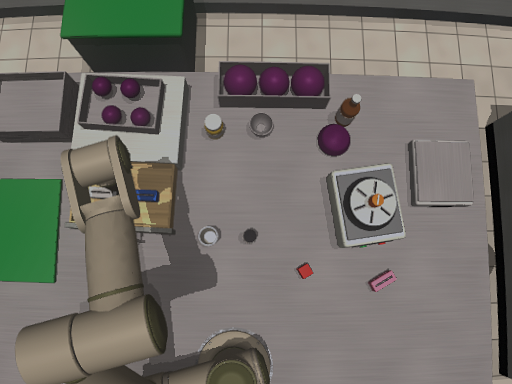

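View pics/s17.png

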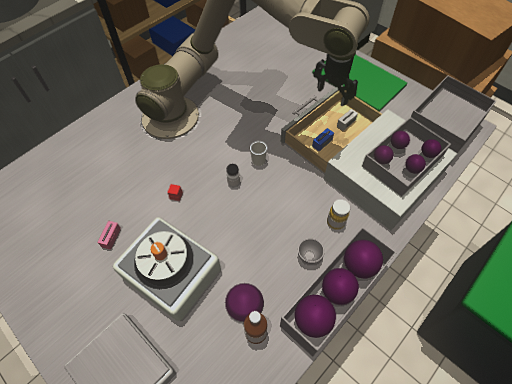

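```bash
python3 - <<'E'
from h import *
st();go([0.33,0.358,0.24],177.5)
w=load('w17')
for p in [(99,40),(117,155)]: print('handle',atz(w,p,.062))
E
```

```text
t 33.15 tcp [0.5316 0.2854 0.2367] rpy [-179.8   -0.    87.6] q [0.3  0.47 1.13 0.   1.54 0.34] F [ 0.9 -0.5 -1.4] M [ 0.06 -0.01 -0.03] gap 0.999
yaw 177.5 q6 -0.94 shift [  6.41 -20.44  -0.25] rot [ -0.2  -0.2 -89.9] rows>=10.5
yaw -2.5 q6 2.20 shift [  6.41 -20.44  -0.25] rot [-0.2  0.2 90.1] rows>=10.5
yaw -2.5 q6 2.20 shift [  6.41 -20.44  -0.25] rot [-0.2  0.2 90.1] rows>=10.5
handle [0.38505243 0.41580855 0.062     ]
handle [0.38145789 0.30437653 0.062     ]
```

Emit:
{"name": "jog_arm", "arguments": {
  "plan": [
    [[0.5,-2,0],[0,0,-8]],
    [[1,-4,0],[0,0,-16]],
    [[2,-6,0],[0,0,-24]],
    [[2.5,-8,0],[0,0,-32]],
    [[3,-10,0],[0,0,-40]],
    [[4,-12,0],[0,0,-48]],
    [[4.5,-14,0],[0,0,-56]],
    [[5,-17,0],[0,0,-64]],
    [[6,-19,0],[0,0,-72]],
    [[6.4,-20.4,0],[0,0,-80]],
    [[6.4,-20.4,0],[0,0,-88]],
    [[6.4,-20.4,0],[0,0,-90]],
    [[6.4,-20.4,0],[0,0,-90]],
    [[6.4,-20.4,0],[0,0,-90]]
  ],
  "hand": 0
}}

```text
clock: 34.55
tcp_pos: [0.3302, 0.3577, 0.2364]
tcp_rot: [-3.14, -0.006, 3.098]
force: [0.3, -0.1, 0.2]
finger_gap: 0.003
```

```bash
python3 - <<'E'
from h import *
st();cap('wrist','w18');go([0.333,0.36,0.042],177.7)
E
```

```text
t 34.55 tcp [0.3302 0.3577 0.2364] rpy [-179.9   -0.3  177.5] q [ 0.58  0.27  1.45  0.    1.43 -0.95] F [ 0.3 -0.1  0.2] M [-0.01 -0.03  0.  ] gap 0.003
yaw 177.7 q6 -0.95 shift [-0.36  0.25 19.46] rot [-0.1 -0.3 -0.2] rows>=3.9
yaw -2.3 q6 2.20 shift [-0.36  0.25 19.46] rot [-5.000e-01  1.000e-01  1.798e+02] rows>=20.9
yaw -2.3 q6 2.20 shift [-0.36  0.25 19.46] rot [-5.000e-01  1.000e-01  1.798e+02] rows>=20.9
```

View pics/w18.png

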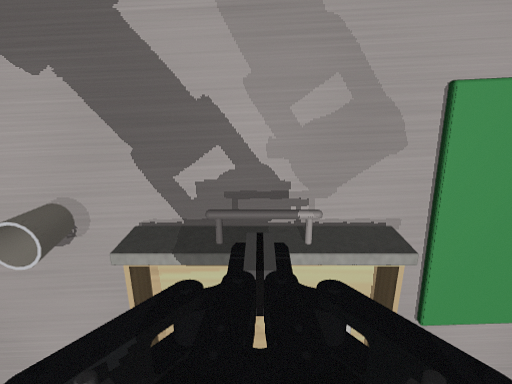

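Emit:
{"name": "jog_arm", "arguments": {
  "plan": [
    [[-0.3,0.2,5],[0,-0.3,0]],
    [[-0.3,0.2,10],[0,-0.3,0]],
    [[-0.3,0.2,14],[0,-0.3,0]],
    [[-0.3,0.2,17.5],[0,-0.3,0]],
    [[-0.3,0.2,19],[0,-0.3,0]],
    [[-0.3,0.2,19.5],[0,-0.3,0]],
    [[-0.3,0.2,19.5],[0,-0.3,0]],
    [[-0.3,0.2,19.5],[0,-0.3,0]]
  ]
}}

```text
clock: 35.4
tcp_pos: [0.3328, 0.3598, 0.0424]
tcp_rot: [-3.142, 0.001, 3.098]
force: [-0.5, -1.0, 0.3]
finger_gap: -0.001
```

```bash
python3 - <<'E'
from h import *
st();c=cap('scene','s19');cv2.imwrite('pics/s19a.png',cv2.resize(c['image'][60:200,230:430,::-1],None,fx=3.5,fy=3.5,interpolation=cv2.INTER_CUBIC));go([0.56,0.352,0.042],177.7)
E
```

```text
t 35.40 tcp [0.3328 0.3598 0.0424] rpy [-1.800e+02  1.000e-01  1.775e+02] q [ 0.58  0.51  1.72 -0.    0.9  -0.94] F [-0.5 -1.   0.3] M [-0.04  0.06 -0.01] gap -0.001
yaw 177.7 q6 -1.15 shift [-22.72   0.2    0.1 ] rot [ 0.   0.1 -0.2] rows>=4.5
yaw -2.3 q6 2.00 shift [-22.72   0.2    0.1 ] rot [  0.2  -0.  179.8] rows>=20.9
yaw -2.3 q6 2.00 shift [-22.72   0.2    0.1 ] rot [  0.2  -0.  179.8] rows>=20.9
```

View pics/s19a.png

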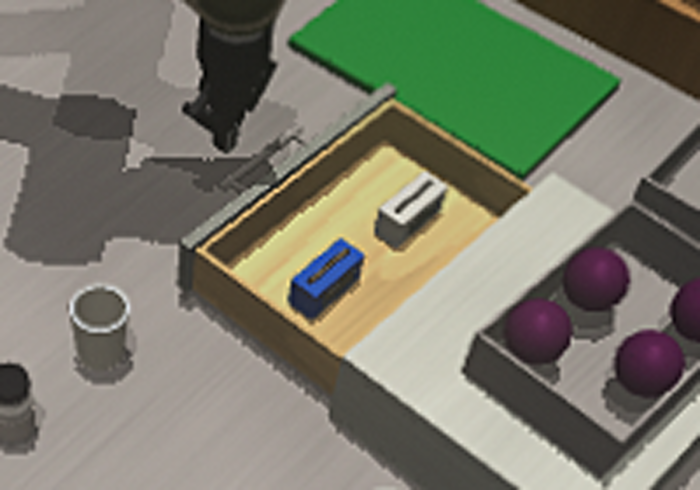

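Emit:
{"name": "jog_arm", "arguments": {
  "plan": [
    [[-1.5,0,0],[0,0,0]],
    [[-3,0,0],[0,0,0]],
    [[-4,0,0],[0,0,0]],
    [[-5,0,0],[0,0,0]],
    [[-6.2,0,0],[0,0,0]],
    [[-7.4,0,0],[0,0,0]],
    [[-8.6,0,0],[0,0,0]],
    [[-9.8,0,0],[0,0,0]],
    [[-11,0,0],[0,0,0]],
    [[-12.2,0,0],[0,0,0]],
    [[-13.4,0,0],[0,0,0]],
    [[-14.6,0,0],[0,0,0]],
    [[-15.8,0,0],[0,0,0]],
    [[-17,0,0],[0,0,0]],
    [[-18,0,0],[0,0,0]],
    [[-19,0,0],[0,0,0]],
    [[-20,0,0],[0,0,0]],
    [[-20,0,0],[0,0,0]]
  ]
}}

```text
clock: 37.25
tcp_pos: [0.5342, 0.3509, 0.043]
tcp_rot: [3.141, 0.003, 3.097]
force: [-0.3, 0.5, 0.1]
finger_gap: -0.0
```

```bash
python3 - <<'E'
from h import *
st();c=cap('scene','s20');cv2.imwrite('pics/s20a.png',cv2.resize(c['image'][60:200,230:430,::-1],None,fx=3.5,fy=3.5,interpolation=cv2.INTER_CUBIC))
E
```

```text
t 37.25 tcp [0.5342 0.3509 0.043 ] rpy [180.    0.2 177.5] q [ 0.4   0.71  1.28 -0.    1.15 -1.13] F [-0.3  0.5  0.1] M [-0.02  0.01 -0.  ] gap -0.000
```

View pics/s20a.png

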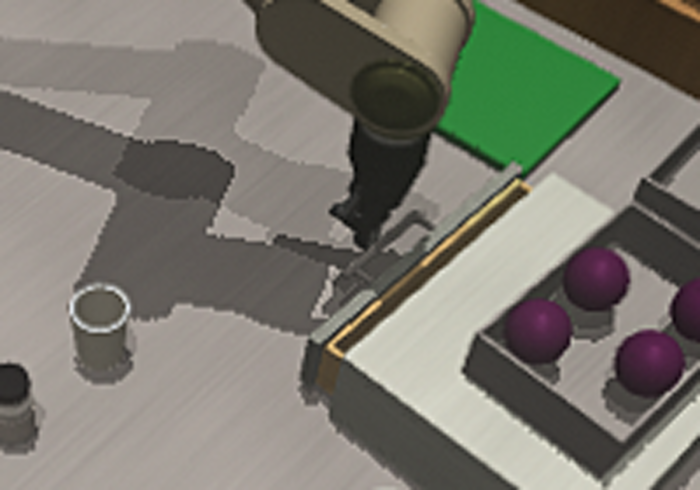

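Emit:
{"name": "jog_arm", "arguments": {
  "plan": [
    [[-0.5,0,0],[0,0,0]],
    [[-1,0,0],[0,0,0]],
    [[-1.5,0,0],[0,0,0]],
    [[-1.9,0,0],[0,0,0]],
    [[-2.3,0,0],[0,0,0]],
    [[-2.3,0,0],[0,0,0]]
  ]
}}

```text
clock: 37.9
tcp_pos: [0.5571, 0.3499, 0.043]
tcp_rot: [3.141, 0.003, 3.097]
force: [-0.0, 0.2, -0.3]
finger_gap: 0.0
```

Emit:
{"name": "jog_arm", "arguments": {
  "plan": [
    [[-0.2,0,0],[0,0,0]],
    [[-0.4,0,0],[0,0,0]],
    [[-0.4,0,0],[0,0,0]]
  ]
}}

```text
clock: 38.2
tcp_pos: [0.5614, 0.3496, 0.043]
tcp_rot: [3.141, 0.004, 3.097]
force: [-0.8, -0.4, 0.8]
finger_gap: 0.003
```

Emit:
{"name": "jog_arm", "arguments": {
  "plan": [
    [[-0.2,0,0],[0,0,0]],
    [[-0.4,0,0],[0,0,0]],
    [[-0.4,0,0],[0,0,0]]
  ]
}}

```text
clock: 38.5
tcp_pos: [0.5657, 0.3495, 0.043]
tcp_rot: [3.141, 0.004, 3.097]
force: [-0.0, -0.3, 0.1]
finger_gap: -0.0
```

```bash
python3 - <<'E'
from h import *
st();c=cap('scene','s21');cv2.imwrite('pics/s21a.png',cv2.resize(c['image'][60:200,230:430,::-1],None,fx=3.5,fy=3.5,interpolation=cv2.INTER_CUBIC))
E
```

```text
t 38.50 tcp [0.5657 0.3495 0.043 ] rpy [180.    0.2 177.5] q [ 0.38  0.75  1.2  -0.    1.19 -1.15] F [-0.  -0.3  0.1] M [-0.05 -0.02 -0.03] gap -0.000
```

View pics/s21a.png

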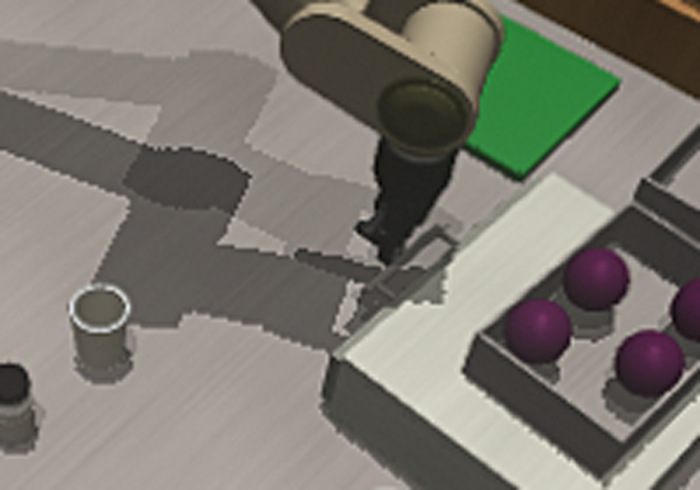

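Emit:
{"name": "jog_arm", "arguments": {
  "plan": [
    [[-0.2,0,0],[0,0,0]],
    [[-0.3,0,0],[0,0,0]],
    [[-0.3,0,0],[0,0,0]]
  ]
}}

```text
clock: 38.85
tcp_pos: [0.5666, 0.3494, 0.043]
tcp_rot: [-3.141, -0.001, 3.098]
force: [-9.8, 0.3, 5.0]
finger_gap: 0.004
```

Emit:
{"name": "jog_arm", "arguments": {
  "plan": [
    [[-0.2,0,0],[0,0,0]],
    [[-0.2,0,0],[0,0,0]]
  ]
}}

```text
clock: 39.05
tcp_pos: [0.5665, 0.3494, 0.043]
tcp_rot: [-3.14, -0.006, 3.098]
force: [-11.0, -0.6, 5.9]
finger_gap: -0.001
```

Emit:
{"name": "jog_arm", "arguments": {
  "plan": [
    [[1,0,0],[0,0,0]],
    [[3,0,0],[0,0,0]],
    [[6,0,0],[0,0,0]],
    [[9,0,0],[0,0,0]],
    [[13,0,0],[0,0,0]],
    [[16,0,-2],[0,0,0]],
    [[19,0,-6],[0,0,0]],
    [[20,0,-11],[0,0,0]],
    [[20,0,-16],[0,0,0]],
    [[20,0,-20],[0,0,0]],
    [[20,0,-20],[0,0,0]],
    [[20,0,-20],[0,0,0]]
  ]
}}

```text
clock: 40.25
tcp_pos: [0.3677, 0.3583, 0.2445]
tcp_rot: [-3.141, -0.004, 3.098]
force: [-0.7, 0.2, -1.0]
finger_gap: 0.001
```

```bash
python3 - <<'E'
from h import *
st();c=cap('wrist','w22');c=cap('top','t22');c=cap('scene','s22')
E
```

```text
t 40.25 tcp [0.3677 0.3583 0.2445] rpy [-180.    -0.2  177.5] q [ 0.54  0.31  1.37  0.    1.47 -0.99] F [-0.7  0.2 -1. ] M [-0.03 -0.04 -0.06] gap 0.001
```

View pics/w22.png

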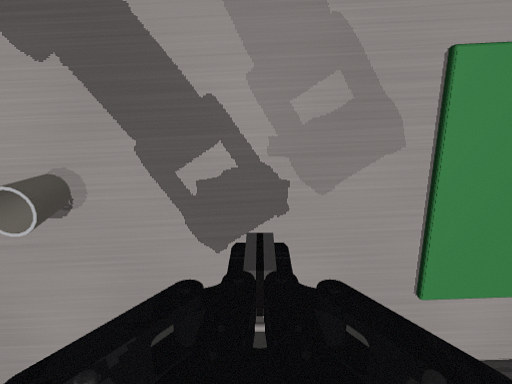

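View pics/t22.png

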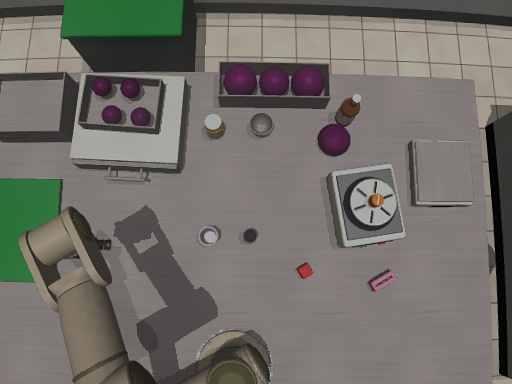

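View pics/s22.png

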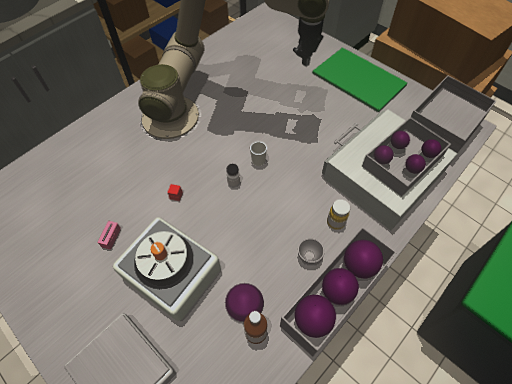

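```bash
python3 - <<'E'
from h import *
st();print(arm.hand_in());st()
E
```

```text
t 40.40 tcp [0.3674 0.358  0.2427] rpy [-179.8   -0.5  177.5] q [ 0.54  0.31  1.37  0.    1.47 -0.99] F [ 0.2 -0.1 -0.3] M [ 0.01  0.03 -0.04] gap 0.000
the job is handed in; nothing more can be done
None
the job is handed in; nothing more can be done
```

The job is done and handed in at 40.4 s, in the order asked; hand-in gives no verdict.

- **Cap:** I lifted it off the shaft and stood it upright on clear counter at about (0.30, -0.22). It was still there in the last top and scene pictures.
- **Disc:** I set it on the shaft with the slot turned to the tongue (about -10° in world axes). It dropped home, and a small twist under a push of about 5 N moved it no lower. Afterwards the knob top showed at pixel row 188.5; a fully seated disc should show at 188.6 and one riding high at about 195. I judged "level" only by eye in the wrist and scene views.
- **Cassettes:** Only the white and blue ones were there. Both lay flat and about 60 mm apart in the drawer, seen before closing but not since. The pink look-alike was left alone.
- **Drawer:** I pushed it shut until it stopped moving against about 11 N. The last pictures show its front flush with the unit.

Two-camera height estimates came out up to about 14 mm below the stated heights (blue cassette top 26 mm against 40). I therefore relied on the stated heights, which the contact heights during placing confirmed. The knocked cassette and the slackened grip you warned about did not show up, and the other kitchen things look unmoved.

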